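# Core up and close three casting moulds

## Robot

A 7-joint arm with a two-finger parallel gripper is mounted at the origin on a cart in front of the work surface, level with it; the furniture and walls round the work are solid. World frame = base frame: x ahead of the robot, y to its left, z up, the work surface at z = 0. Lengths are in m, angles in rad, forces in N, time in s.
With the tool pointing down it reaches from about 0.35 to 0.9 m from the base axis. Payload 7.2 kg.
Tool frame: the origin (TCP) lies between the finger pads; the fingertips stand ctrl.nose_length ahead of it and the grasp point (between the pads) lies 5 mm behind it (ctrl.nose_length is the distance from the TCP to the fingertips, in m); z points along the fingers, y is the line along which they close (so a half turn about z gives the same grasp; the last joint's range is limited). The gripper opens to 88 mm and grips with 3 to 60 N. Pads are 20 mm wide; open, the fingers measure 115 mm over their backs; the gripper's body (75 mm by 178 mm) begins 61 mm behind the grasp point.
Start: joints at [-1.398, 0.411, -0.013, 1.596, 0.006, 1.134, -0.082], TCP at [0.149, 0.607, 0.2] pointing down, gripper open.
Joint ranges: [-2.95, 2.95], [-0.29, 1.99], [-1.47, 1.44], [0.14, 2.54], [-1.03, 4.17], [0.13, 1.85], [-2.86, 2.86]. Speed limits (rad/s): [2.39, 2.39, 3.01, 3.01, 3.14, 3.14, 3.14].

## Interface

Orientations are given as a unit quaternion [x, y, z, w].
In Python, from plant import ctrl gives the robot as it stands.
- The arm moves only by the tool arm_command, never from a script. Its argument "steps" is a list of rows, each a list of 6 numbers: the shift along the tool's x, y, z in m, then the turn, a rotation vector about the tool's x, y, z in degrees. A call has 1 to 20 rows; each row shifts and turns the commanded pose from where the row before left it, along the tool's axes as they then stand; what a row does not reach is not made up. A row lasts 1/8 s, in which the tool goes at most 62.5 mm and 10.7 degrees, less where a joint would pass 70% of its speed; a pose out of reach is approached as far as the arm can. A call is refused whole if a number of a shift passes 0.0625 or a number of a turn 10.7, either way. A call with a gripper value outside its range is refused whole. "gripper" is the closure, from 0 (fully open) to 1 (shut), set as the call begins (left out, the last holds). The fingers move at their own pace and stop on an object; the grip force is fixed at half the most. Time passes only in rows, so rows that do not move let the fingers close. It gives the time, the measured TCP pose, the force, the opening and the grip force at its end, in the units of the state.
- ctrl.get_obs(): the state, without advancing time (a new reading comes with each control period).
- ctrl.capture(name): name is "scene" or "top"; returns (picture, depth): 384x512x3 uint8, red, green, blue; 384x512 float32, m along the optical axis (not along the pixel's ray), 0 where there is no reading.
- ctrl.camera_info(name): a dict with "camera_matrix" (3x3 intrinsics, pixels), "camera_from_world" (4x4, takes a point from world to camera coordinates). Camera axes: x right, y up, looking along -z (the intrinsics and any distortion apply to the point x, -y, -z); pixel columns grow to the right and rows downward; lengths in m; the calibration is good to about 2 mm. A picture is of the moment at which its call begins. camera_info takes no time and is no camera call.
- ctrl.close_job(): hands the job in; it is judged then, once.
The state is a dict: "time": time; "joint_pos": joint angles; "dq": joint speeds; "tau": joint torques, N m; "position": TCP position; "eef_rot": TCP orientation; "ft_force": force on the tool from outside, world axes, zero at the start; "wrist_torque": the same for the moment, N m; "opening": opening from 0.0 (shut) to 1.0 (fully open); "grasp_force": force on a finger pad.
Only numpy, scipy, OpenCV 4.12 (cv2) and the standard library are available. Lean on these libraries where they do the work, as an engineer would, in place of code of your own. Each camera call takes 0.05 s, during which the arm holds its last target. There are 200 camera calls.

## Task

Get the three small aluminium casting moulds ready for pouring: lay each hexagonal steel core fully into the groove of the mould it fits, its black grip sticking out at the open end, then close every mould with its own top half over the guide pins so that it sits flush all round. Leave the cutters and the tape roll where they are.

Things in the scene. Friction and masses are not known exactly. Their poses are not given: they have to be found in the camera images.
- long_base: Fixed lower half of the long mould, aluminium 110 (x) x 52 (y) x 22 mm. Origin: centre of underside, z up. In its flat top a tapered groove along x, 7 deep, 19 to 11 wide, open at the -x end, closed at x=+44. 8 mm pins, 12 high, at (-40.5,17.5), (40.5,-17.5). Seated: slim_core origin 15 mm, then long_top origin 22 mm straight above this origin, x axes the same way.
- wide_base: Fixed lower half of the stout mould, aluminium 76 (x) x 60 (y) x 24 mm. Origin: centre of underside, z up. In its flat top a tapered groove along x, 10 deep, 26 to 14.5 wide, open at the -x end, closed at x=+30. 8 mm pins, 12 high, at (-27,21), (27,-21). Seated: thick_core origin 14 mm, then wide_top origin 24 mm straight above this origin, x axes the same way.
- round_base: Fixed lower half of the round mould, aluminium disc 60 mm across, 20 high, ring-shaped cavity, no groove, takes no core. Origin: centre of underside, z up. Bullet-nosed 8 mm guide pins stand 12 mm above its flat top at (x,y) = (-21,0) and (21,0) mm. Seated: round_top origin 20 mm straight above this origin, x axes parallel, either way round.
- long_top: Loose top half of the long mould, parting face down: aluminium 110 (x) x 52 (y) x 22 mm, 0.4 kg; dark pouring cup (7 high) on top 13 mm off centre to +x; 12 mm holes right through at (-40.5,17.5), (40.5,-17.5) for the guide pins. Origin: centre of underside, z up. Groove for the core beneath opens at the -x end only. Grip across the 52 mm.
- wide_top: Loose top half of the stout mould, parting face down: aluminium 76 (x) x 60 (y) x 24 mm, 0.34 kg; dark pouring cup (7 high) on top 9 mm off centre to +x; 12 mm holes right through at (-27,21), (27,-21) for the guide pins. Origin: centre of underside, z up. Groove for the core beneath opens at the -x end only. Grip across the 60 mm.
- round_top: Loose top half of the round mould: aluminium disc 60 mm across, 22 high, 0.17 kg; dark pouring cup (7 high) in the middle of its top; 12 mm holes right through at (x,y) = (-21,0) and (21,0) mm for the guide pins. Origin: centre of underside, z up. Fits either way round; grip across any diameter.
- slim_core: Loose slim core, 0.1 kg: steel hexagon bar 14 mm across flats, lying on a flat, black grip block at its -x end. Origin: underside of the bar; x along the bar away from the grip, z up. Bar from x=-61 to +40 mm; grip from -89 to -61, 26 wide (y), 14 high: take it there, across the 26. Goes in the long mould's groove; seated, its tip is 4 mm short of the stop.
- thick_core: Loose thick core, 0.12 kg: steel hexagon bar 20 mm across flats, lying on a flat, black grip block at its -x end. Origin: underside of the bar; x along the bar away from the grip, z up. Bar from x=-44 to +26 mm; grip from -72 to -44, 30 wide (y), 20 high: take it there, across the 30. Goes in the stout mould's groove; seated, its tip is 4 mm short of the stop.
- cutters: Bystander: side cutters with red handles, 155 mm long, lying loose beyond the moulds. Leave alone.
- masking_tape: Bystander: roll of masking tape, 72 mm across, 25 mm high, lying loose beyond the moulds. Leave alone.
Not all that is in view belongs to the job. What is shaped like the round_base but red or turquoise is not meant.

How it is judged:
At the end, for the whole second after the job is handed in: Each core lies down in the groove of its own mould (within 5 mm sideways, 9 mm along the groove, 3 mm in height and 0.1 rad), and each of the three top halves lies flush on its own lower half over the guide pins (within 6 mm sideways, 3 mm in height, 0.12 rad), all released and at rest (horizontal distance between long_top and long_base below 0.006 m and z of long_top in the frame of long_base between 0.019 and 0.025 m and angle between the x axis of long_top and the x axis of long_base, either way round below 0.12 rad and angle between each of long_top, wide_top, round_top's own z axis and vertical below 0.06 rad and linear speed of each of long_top, wide_top, round_top, slim_core, thick_core below 0.02 m/s and horizontal distance between wide_top and wide_base below 0.006 m and z of wide_top in the frame of wide_base between 0.021 and 0.027 m and angle between the x axis of wide_top and the x axis of wide_base, either way round below 0.12 rad and horizontal distance between round_top and round_base below 0.006 m and z of round_top in the frame of round_base between 0.017 and 0.023 m and angle between the x axis of round_top and the x axis of round_base, either way round below 0.12 rad and x of slim_core in the frame of long_base between -0.009 and 0.009 m and y of slim_core in the frame of long_base between -0.005 and 0.005 m and z of slim_core in the frame of long_base between 0.012 and 0.018 m and angle between the x axis of slim_core and the x axis of long_base, either way round below 0.1 rad and x of thick_core in the frame of wide_base between -0.009 and 0.009 m and y of thick_core in the frame of wide_base between -0.005 and 0.005 m and z of thick_core in the frame of wide_base between 0.011 and 0.017 m and angle between the x axis of thick_core and the x axis of wide_base, either way round below 0.1 rad); the robot touches nothing.
It fails at once if the cutters are pushed out of place (distance of cutters from where it was at the start of the episode above 0.03 m).
It fails at once if the roll of tape is pushed out of place (distance of masking_tape from where it was at the start of the episode above 0.03 m).
It also fails if it takes over 112 s, if anything falls off the work surface, if the arm or the gripper's body presses on something with over 40 N, if the wrist force passes 120 N, or if a joint passes its speed limit or range.

## Working session

There is one attempt and no reset: what is moved stays moved. The work goes in short steps, Python scripts to look and compute and a tool call to move; the robot and the scene stay as the last step left them, time stands still between calls to the robot, and variables do not carry over. Pictures are saved under pics/ and viewed, at most 14 in all, crops included, and the job is handed in when it is done.

Besides the shell and the picture viewer there is one more tool, called after ">>>" by a JSON object that holds its "op" and its "data", one argument or row to a line. arm_command: Moves the arm, as the interface text tells. Its arguments: {"type":"object","properties":{"steps":{"type":"array"},"gripper":{"type":"number"}},"required":["steps"]}

```bash
ls; mkdir -p pics; cat > h.py <<'E'
import numpy as np, cv2
from plant import ctrl
def grab(n):
    p,d=ctrl.capture(n); np.savez(f'pics/{n}.npz',p=p,d=d); return p,d
E
python3 - <<'E'
from h import *
for n in("scene","top"):
    p,d=grab(n); cv2.imwrite(f'pics/{n}0.png',cv2.resize(p[...,::-1],(800,600),interpolation=cv2.INTER_CUBIC))
    i=ctrl.camera_info(n); print({k:np.round(v,4) if not isinstance(v,str) else v for k,v in i.items()},(d>0).mean())
print(ctrl.get_obs(),ctrl.nose_length)
E
```

```text
pics
{'camera_matrix': array([[483.7292,   0.    , 254.5539],
       [  0.    , 483.7292, 183.8154],
       [  0.    ,   0.    ,   1.    ]]), 'camera_from_world': array([[ 0.8222, -0.5692,  0.0072, -0.4819],
       [ 0.3294,  0.486 ,  0.8095, -0.224 ],
       [-0.4643, -0.6631,  0.5871, -1.2425],
       [ 0.    ,  0.    ,  0.    ,  1.    ]])} 0.9771982828776041
{'camera_matrix': array([[406.6339,   0.    , 258.44  ],
       [  0.    , 406.6339, 189.5816],
       [  0.    ,   0.    ,   1.    ]]), 'camera_from_world': array([[-0.0031, -1.    , -0.0043, -0.0185],
       [ 0.9891, -0.0037,  0.147 , -0.5872],
       [-0.147 , -0.0038,  0.9891, -1.1313],
       [ 0.    ,  0.    ,  0.    ,  1.    ]])} 0.9958953857421875
{'time': 0.1, 'joint_pos': array([-1.39821849,  0.41182336, -0.01272921,  1.59694721,  0.00560715,
        1.13434154, -0.08221131]), 'dq': array([ 9.83845492e-05, -1.12162477e-03, -6.45621744e-04, -1.37571639e-03,
       -1.17560992e-03, -3.97102607e-04, -6.98138218e-04]), 'tau': array([ 3.25788096e-03, -5.89101899e+01,  6.43350799e-01, -2.91716534e+01,
       -5.39855019e-02,  1.44997556e-02,  3.65145729e-05]), 'position': array([0.14894994, 0.60647606, 0.19919636]), 'eef_rot': array([ 1.20082592e-01,  9.92763628e-01, -7.40963814e-04, -3.68744237e-05]), 'ft_force': array([-1.18880173, -1.01817903,  0.2235591 ]), 'wrist_torque': array([-0.01308122,  0.0071612 ,  0.0023907 ]), 'grasp_force': 0.0, 'opening': 1.0028421323101417} 0.014
```

View pics/top0.png

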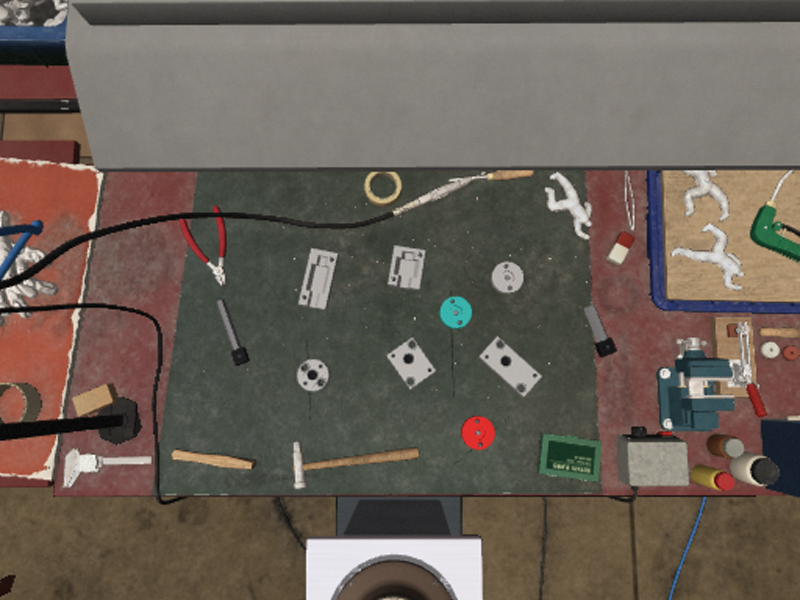

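View pics/scene0.png

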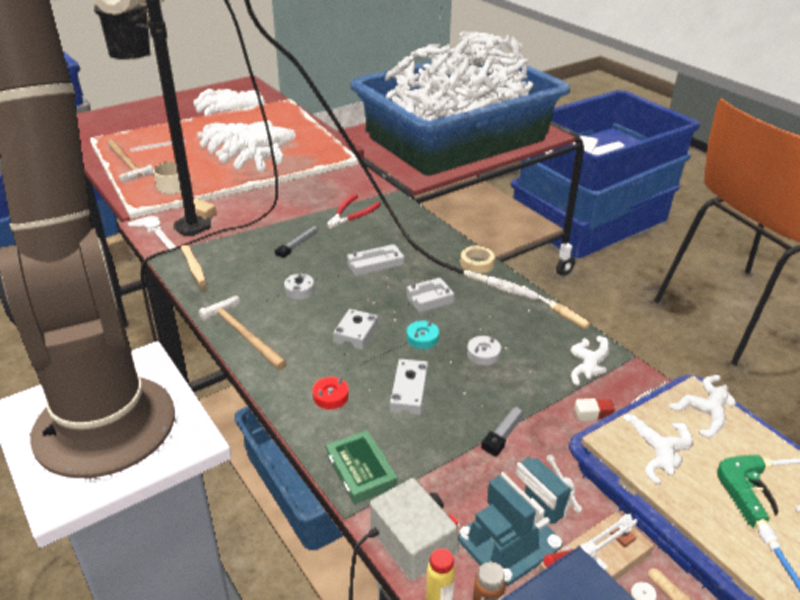

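Top view (800x600): bases are at long (318,278), wide (406,267) and round (507,277). Tops are at round (312,375), wide (411,362) and long (510,366). Slim core is at (232,332) with its grip at (240,357), thick core at (600,330) with its grip at (605,347). Things shaped like round_base: turquoise (456,312), red (478,433), grey (507,277, the right one) and round_top (312,375), which has a cup.

```bash
cat >> h.py <<'E'
def load(n):
    f=np.load(f'pics/{n}.npz'); return f['p'],f['d']
def cam(n):
    i=ctrl.camera_info(n); return i["camera_matrix"],np.linalg.inv(i["camera_from_world"])
def ray(n,uv,z):  # pixels -> world on plane z
    K,W=cam(n); uv=np.atleast_2d(uv).astype(float)
    r=np.c_[(uv[:,0]-K[0,2])/K[0,0],-(uv[:,1]-K[1,2])/K[1,1],-np.ones(len(uv))]@W[:3,:3].T
    o=W[:3,3]; return o+r*((z-o[2])/r[:,2])[:,None]
def cloud(n,d):
    K,W=cam(n); v,u=np.mgrid[:384,:512]
    c=np.stack([(u-K[0,2])/K[0,0]*d,-(v-K[1,2])/K[1,1]*d,-d],-1)
    return c@W[:3,:3].T+W[:3,3]
def proj(n,P):
    i=ctrl.camera_info(n); K=i["camera_matrix"]; W=i["camera_from_world"]
    c=np.atleast_2d(P)@W[:3,:3].T+W[:3,3]
    return np.c_[K[0,0]*c[:,0]/-c[:,2]+K[0,2],-K[1,1]*c[:,1]/-c[:,2]+K[1,2]]
E
python3 - <<'E'
from h import *
boxes={'long_base':(318,278),'wide_base':(406,267),'round_base':(507,277),'round_top':(312,375),'wide_top':(411,362),'long_top':(510,366),'slim':(232,332),'thick':(600,330)}
p,d=load('top'); C=cloud('top',d)
for k,(u,v) in boxes.items():
    u,v=int(u/1.5625),int(v/1.5625); s=np.s_[v-24:v+25,u-24:u+25]
    z=C[s][...,2]; print(k,np.round(C[v,u],4),'z hist',np.histogram(z,bins=np.arange(-.004,.044,.004))[0])
z=C[150:200,220:250][...,2]; print(z.std(),z.mean())
a=cv2.resize(p[140:285,130:400],None,fx=2.95,fy=2.95,interpolation=cv2.INTER_CUBIC); cv2.imwrite('pics/crop1.png',a[...,::-1]); print(a.shape)
E
```

```text
long_base [0.6308 0.1452 0.0096] z hist [874 638  79 120  91 163 225  39   3   3   0]
wide_base [ 0.6516 -0.0222  0.0087] z hist [1003  663   79   87   87   60  143  105    6    6    2]
round_base [ 0.6285 -0.2153  0.0148] z hist [1056  768   87   36   42  132  115   10    7    0    0]
round_top [0.4436 0.1515 0.0243] z hist [1070  778   38    3    5   93  168   47   10    0    0]
wide_top [ 0.4685 -0.0331  0.0312] z hist [985 692  54   1   1  35 264 191  26   5   0]
long_top [ 0.4598 -0.2158  0.0198] z hist [848 688  44  10  14 188 373  93   6   2   0]
slim [0.5261 0.3048 0.0135] z hist [1153  746   73   99  121   20    0    0    0    0    0]
thick [ 0.5263 -0.3878  0.0169] z hist [1105  466   32   27   61  133   61    1    0    0    0]
0.11180340823614802 0.009941190980847097
(428, 796, 3)
```

View pics/crop1.png

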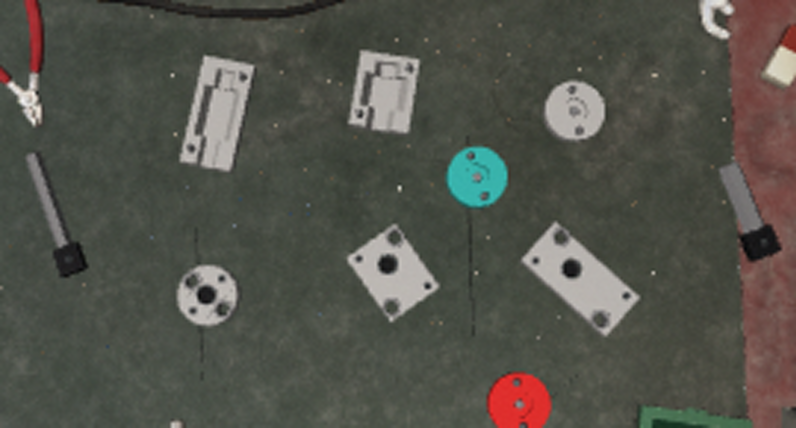

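```bash
cat >> h.py <<'E'
OBJ={'long_base':(318,278,.022),'wide_base':(406,267,.024),'round_base':(507,277,.020),'round_top':(312,375,.022),'wide_top':(411,362,.024),'long_top':(510,366,.022)}
def sil(n,p,uv,r=27):
    "filled bright low-saturation blob at pixel uv"
    hsv=cv2.cvtColor(p,cv2.COLOR_RGB2HSV); m=((hsv[...,1]<45)&(hsv[...,2]>95)).astype(np.uint8)
    m=cv2.morphologyEx(m,cv2.MORPH_CLOSE,np.ones((3,3)))
    u,v=map(int,uv); w=np.zeros_like(m); w[v-r:v+r,u-r:u+r]=1; m&=w
    cs,_=cv2.findContours(m,cv2.RETR_EXTERNAL,cv2.CHAIN_APPROX_NONE)
    return cv2.convexHull(max(cs,key=cv2.contourArea))[:,0]
def measure(n,p,uv,h):
    c=sil(n,p,uv); M=cv2.moments(c); g=(M['m10']/M['m00'],M['m01']/M['m00'])
    P=ray(n,c,h/2)[:,:2]*1000; (_,wh,_)=R=cv2.minAreaRect(P.astype(np.float32))
    b=cv2.boxPoints(R); e=[b[1]-b[0],b[2]-b[1]]; e=max(e,key=np.linalg.norm)
    return ray(n,g,h/2)[0][:2]*1000,np.degrees(np.arctan2(e[1],e[0])),np.sort(wh)
E
python3 - <<'E'
from h import *
pt,d=load('top'); ps,ds=load('scene')
for k,(u,v,h) in OBJ.items():
    uv=np.array((u,v))/1.5625
    c,a,wh=measure('top',pt,uv,h); print(k,'top',c.round(1),round(a,1),wh.round(0),end=' ')
    c2,a,wh=measure('scene',ps,proj('scene',[*c/1000,h/2])[0],h); print('scene',c2.round(1),round(a,1),wh.round(0))
C=cloud('top',d); S=cloud('scene',ds)
for r,c in((20,250),(60,250),(100,250),(107,250)): print('slab',C[r,c].round(3))
for r,c in((45,104),(80,110),(110,115),(140,122),(5,99),(20,77)): print('pole',S[r,c].round(3))
for X,n in((C,'t'),(S,'s')):
    m=(X[...,2]>.1)&(X[...,0]>-.3)&(X[...,0]<.95)&(abs(X[...,1])<.8)&((X[...,0]>.25)|(X[...,1]>.3)); q=X[m]
    for z in np.arange(.1,1,.15):
        s=q[(q[:,2]>z)&(q[:,2]<z+.15)]
        if len(s): print(n,round(z,2),len(s),s.min(0).round(2),s.max(0).round(2))
E
```

```text
long_base top [627.9 144.8] -12.3 [ 54. 113.] scene [628.5 150.3] 56.0 [194. 324.]
wide_base top [649.  -24.6] -9.3 [63. 80.] scene [648.1 -18.3] 55.9 [173. 284.]
round_base top [ 629.  -216.7] -1.7 [60. 61.] scene [ 628.7 -210.4] 52.7 [163. 244.]
round_top top [444.8 151.2] 89.8 [58. 59.] scene [445.1 156.1] 58.9 [183. 302.]
wide_top top [466.7 -32.2] 35.1 [61. 78.] scene [466.8 -26.1] 55.9 [169. 252.]
long_top top [ 459.8 -217.7] 47.2 [ 55. 113.] scene [ 461.2 -213.3] 55.8 [153. 209.]
slab [ 0.724 -0.012  0.693]
slab [ 0.679 -0.012  0.667]
slab [ 0.633 -0.011  0.632]
slab [ 0.625 -0.011  0.626]
pole [0.353 0.498 0.372]
pole [0.352 0.499 0.255]
pole [0.351 0.498 0.146]
pole [0.357 0.499 0.025]
pole [0.361 0.501 0.493]
pole [0.306 0.571 0.439]
t 0.1 1397 [ 0.13 -0.68  0.1 ] [0.73 0.56 0.25]
t 0.25 789 [0.15 0.39 0.25] [0.68 0.56 0.4 ]
t 0.4 450 [0.51 0.37 0.4 ] [0.6  0.47 0.55]
t 0.55 44790 [ 0.56 -0.4   0.55] [0.75 0.37 0.7 ]
t 0.7 5833 [ 0.73 -0.36  0.7 ] [0.73 0.25 0.73]
s 0.1 3026 [ 0.25 -0.76  0.1 ] [0.73 0.53 0.25]
s 0.25 762 [0.28 0.39 0.25] [0.68 0.61 0.4 ]
s 0.4 1504 [0.27 0.43 0.4 ] [0.58 0.68 0.51]
s 0.55 7569 [ 0.62 -0.63  0.61] [ 0.72 -0.15  0.69]
```

```bash
python3 - <<'E'
from h import *
pt,d=load('top'); ps,ds=load('scene')
C=cloud('top',d);S=cloud('scene',ds)
# dark cable points, heights: darkest pixel per column, rows 135..185
g=pt.sum(2)
for u in range(4,255,16):
    r=130+np.argmin(g[130:190,u]); print('c1',u,r,C[r,u].round(2))
for u in range(4,105,12):
    r=193+np.argmin(g[193:230,u]); print('c2',u,r,C[r,u].round(2))
# scene cable column samples
for r in range(4,165,16):
    u=150+np.argmin(ps.sum(2)[r,150:290]); print('s',u,r,S[r,u].round(2))
for k in OBJ:
    u,v,h=OBJ[k]; q=proj('scene',[*ray('top',np.array((u,v))/1.5625,h)[0]])[0].astype(int); print(k,q,cv2.cvtColor(ps,cv2.COLOR_RGB2HSV)[q[1]-1:q[1]+2,q[0]-30:q[0]+30:5].mean(0)[:,1:].round().tolist())
E
```

```text
c1 4 183 [0.54 0.45 0.46]
c1 20 175 [0.56 0.45 0.42]
c1 36 163 [0.59 0.44 0.39]
c1 52 152 [0.63 0.42 0.35]
c1 68 149 [0.64 0.41 0.31]
c1 84 145 [0.66 0.4  0.26]
c1 100 141 [0.69 0.38 0.22]
c1 116 139 [0.71 0.36 0.16]
c1 132 137 [0.72 0.33 0.13]
c1 148 137 [0.73 0.29 0.09]
c1 164 139 [0.74 0.26 0.05]
c1 180 141 [0.74 0.22 0.02]
c1 196 144 [0.73 0.17 0.01]
c1 212 145 [0.73 0.12 0.01]
c1 228 144 [0.73 0.07 0.01]
c1 244 140 [0.74 0.02 0.01]
c2 4 199 [0.51 0.47 0.43]
c2 16 198 [0.52 0.47 0.39]
c2 28 198 [0.52 0.47 0.35]
c2 40 196 [0.53 0.46 0.31]
c2 52 195 [0.54 0.46 0.27]
c2 64 196 [0.55 0.46 0.22]
c2 76 197 [0.55 0.45 0.17]
c2 88 200 [0.55 0.45 0.1 ]
c2 100 207 [0.54 0.44 0.04]
s 159 4 [0.54 0.46 0.48]
s 168 20 [0.56 0.45 0.43]
s 186 36 [0.61 0.43 0.37]
s 162 52 [0.53 0.47 0.32]
s 208 68 [0.67 0.4  0.26]
s 219 84 [0.69 0.37 0.2 ]
s 264 100 [ 1.16  0.75 -0.14]
s 238 116 [0.72 0.3  0.1 ]
s 248 132 [0.74 0.26 0.05]
s 257 148 [0.73 0.2  0.01]
s 181 164 [0.47 0.28 0.  ]
long_base [240 163] [[28.0, 117.0], [32.0, 112.0], [28.0, 112.0], [6.0, 209.0], [5.0, 224.0], [7.0, 174.0], [7.0, 183.0], [
[... 353 characters left out ...]
0, 184.0], [4.0, 220.0], [4.0, 164.0], [4.0, 227.0], [4.0, 231.0], [33.0, 125.0], [29.0, 113.0], [29.0, 112.0]]
round_top [190 179] [[30.0, 134.0], [29.0, 131.0], [29.0, 130.0], [26.0, 131.0], [29.0, 127.0], [5.0, 207.0], [9.0, 65.0], [3.0, 232.0], [10.0, 181.0], [28.0, 122.0], [30.0, 121.0], [28.0, 122.0]]
wide_top [227 206] [[28.0, 130.0], [27.0, 137.0], [28.0, 133.0], [27.0, 127.0], [13.0, 179.0], [3.0, 238.0], [5.0, 142.0], [3.0, 235.0], [3.0, 221.0], [25.0, 124.0], [30.0, 121.0], [32.0, 133.0]]
long_top [261 243] [[29.0, 129.0], [29.0, 124.0], [28.0, 126.0], [30.0, 125.0], [30.0, 127.0], [3.0, 238.0], [4.0, 217.0], [3.0, 237.0], [7.0, 215.0], [25.0, 120.0], [28.0, 120.0], [28.0, 109.0]]
```

```bash
sed -i 's/(hsv\[...,1\]<45)&(hsv\[...,2\]>95)/(hsv[...,1]<17)\&(hsv[...,2]>60)/' h.py; python3 - <<'E'
from h import *
pt,d=load('top'); ps,ds=load('scene')
for k,(u,v,h) in OBJ.items():
    uv=np.array((u,v))/1.5625
    c,a,wh=measure('top',pt,uv,h); print(k,'top',c.round(1),round(a,1),wh.round(0),end=' ')
    c2,a,wh=measure('scene',ps,proj('scene',[*c/1000,h/2])[0],h); print('scene',c2.round(1),round(a,1),wh.round(0))
# cores: non-green pixels by depth z and darkness
C=cloud('top',d)
for k,(u,v) in {'slim':(232,332),'thick':(600,330)}.items():
    u,v=int(u/1.5625),int(v/1.5625); h={'slim':.014,'thick':.02}[k]
    s=np.zeros((384,512),bool); s[v-28:v+28,u-22:u+22]=1
    hsv=cv2.cvtColor(pt,cv2.COLOR_RGB2HSV)
    for nm,m in (('grip',s&(hsv[...,2]<45)),('bar',s&(hsv[...,1]<17)&(hsv[...,2]>75))):
        m=cv2.morphologyEx(m.astype(np.uint8),cv2.MORPH_CLOSE,np.ones((3,3)))
        cs,_=cv2.findContours(m,cv2.RETR_EXTERNAL,cv2.CHAIN_APPROX_NONE); c=max(cs,key=cv2.contourArea)[:,0]
        P=(ray('top',c,h/2)[:,:2]*1000).astype(np.float32); r=cv2.minAreaRect(P); b=cv2.boxPoints(r)
        e=max(b[1]-b[0],b[2]-b[1],key=np.linalg.norm)
        print(k,nm,np.round(r[0],1),np.round(r[1],1),np.degrees(np.arctan2(e[1],e[0])).round(1))
# hole/pin pairs on round things: dark blobs on the disc
for k in('round_base','round_top'):
    u,v,h=OBJ[k]; u,v=int(u/1.5625),int(v/1.5625)
    a=pt[v-16:v+17,u-16:u+17]
    cv2.imwrite(f'pics/{k}.png',cv2.resize(a,None,fx=12,fy=12,interpolation=cv2.INTER_CUBIC)[...,::-1])
a=[cv2.imread(f'pics/{k}.png') for k in('round_base','round_top')]; cv2.imwrite('pics/rounds.png',np.hstack(a)); print([OBJ[k] for k in('round_base','round_top')])
E
```

```text
long_base top [626.5 144.2] -11.4 [ 56. 113.] scene [624.8 144.2] -12.7 [ 94. 124.]
wide_base top [647.3 -24.5] -9.3 [61. 81.] scene [645.6 -25.3] 79.0 [94. 94.]
round_base top [ 628.3 -216.1] -0.2 [60. 61.] scene [ 626.8 -216.8] 51.0 [61. 85.]
round_top top [444.4 149.8] 89.8 [58. 61.] scene [443.6 148. ] 56.3 [61. 87.]
wide_top top [467.  -32.6] 34.4 [62. 78.] scene [464.3 -33.7] 35.1 [ 74. 106.]
long_top top [ 459.5 -217.3] 46.6 [ 55. 112.] scene [ 456.4 -219.3] 47.4 [ 56. 137.]
slim grip [480.7 289.1] [29.9 28.5] 20.2
slim bar [541.1 315.9] [99.2 12. ] 21.4
thick grip [ 494.5 -397.7] [26.6 33.1] -70.8
thick bar [ 540.9 -380.5] [69.4 21.9] 20.2
[(507, 277, 0.02), (312, 375, 0.022)]
```

View pics/rounds.png

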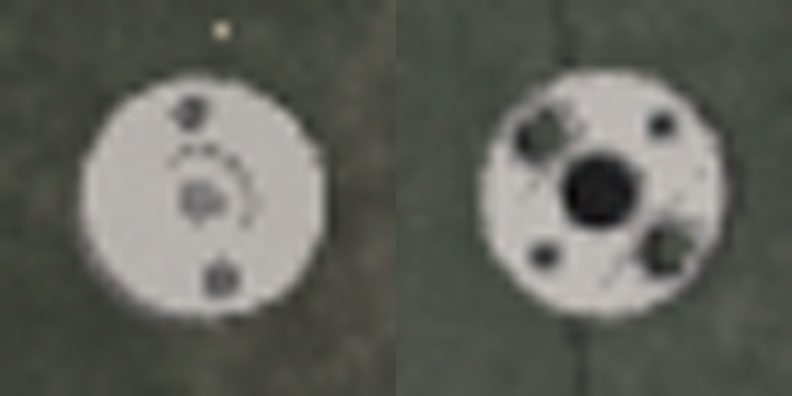

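Crop: round_base pins at (190,112) and (222,278), so its axis is at about +11°. Round_top's 12 mm holes are at (541,135) and (665,248), so about +48°; it is the one with a cup. The grey disc is the right base. The lamp pole stands at (0.35, 0.50), so I retract before swinging.

```bash
cat >> h.py <<'E'
from scipy.spatial.transform import Rotation as Ro
def plan(x,y,z,yaw=None,n=1,turn=None):
    "mm, deg (azimuth of closing line); prints turn about tool z, then shift in turned tool axes"
    o=ctrl.get_obs(); R=Ro.from_quat(o['eef_rot']); p=o['position']
    a=np.degrees(np.arctan2(*R.as_matrix()[:2,1][::-1]))
    t=0 if yaw is None else -((yaw-a+90)%180-90)
    if turn is not None: t=turn
    R2=R*Ro.from_rotvec([0,0,t],degrees=True)
    s=R2.inv().apply(np.array([x,y,z])/1000-p)
    print('t',round(o['time'],2),'pos',(p*1000).round(1),'az',round(a,1),'tilt',np.degrees(np.arccos(-R.as_matrix()[2,2])).round(2),'| turn',round(t,2),'shift mm',(s*1000).round(1),f'per {n}:',(s/n).round(4),'f',o['ft_force'].round(1),'open',round(o['opening'],3),'g',round(o['grasp_force'],1))
E
```

>>> {"op": "arm_command", "data": {
  "steps": [
    [0, -0.02, 0, 0, 0, 0],
    [0, -0.04, 0, 0, 0, 0],
    [0, -0.04, 0, 0, 0, 0],
    [0, -0.04, 0, 0, 0, 0],
    [0, -0.04, 0, 0, 0, 0],
    [0, -0.04, 0, 0, 0, 0],
    [0, 0, 0, 0, 0, 10],
    [0, 0, 0, 0, 0, 10],
    [0, 0, 0, 0, 0, 10],
    [0, 0, 0, 0, 0, 10],
    [0, 0, 0, 0, 0, 10],
    [0, 0, 0, 0, 0, 10],
    [0, 0, 0, 0, 0, 10],
    [0, 0, 0, 0, 0, 10],
    [0, 0, 0, 0, 0, 10]
  ],
  "gripper": 0
}}

```text
time: 1.98
position: [0.0966, 0.393, 0.1997]
eef_rot: [0.789, 0.615, -0.0, 0.0]
ft_force: [-0.1, -0.7, 0.5]
opening: 1.001
grasp_force: 0.0
```

```bash
python3 -c "
from h import *
plan(300,260,200,n=6)
print(ctrl.get_obs()['joint_pos'].round(2))"
```

```text
t 1.98 pos [ 96.6 393.  199.7] az -14.1 tilt 0.03 | turn 0 shift mm [-7.940e+01  2.298e+02 -2.000e-01] per 6: [-0.0132  0.0383 -0.    ] f [-0.1 -0.7  0.5] open 1.001 g 0.0
[-1.43  0.03 -0.02  2.09  0.    1.02 -1.7 ]
```

>>> {"op": "arm_command", "data": {
  "steps": [
    [-0.0132, 0.0383, 0, 0, 0, 0],
    [-0.0132, 0.0383, 0, 0, 0, 0],
    [-0.0132, 0.0383, 0, 0, 0, 0],
    [-0.0132, 0.0383, 0, 0, 0, 0],
    [-0.0132, 0.0383, 0, 0, 0, 0],
    [-0.0132, 0.0383, 0, 0, 0, 0],
    [-0.0143, 0.0333, 0.025, 0, 0, 0],
    [-0.0143, 0.0333, 0.025, 0, 0, 0],
    [-0.0143, 0.0333, 0.025, 0, 0, 0],
    [-0.0143, 0.0333, 0.025, 0, 0, 0],
    [-0.0143, 0.0333, 0.025, 0, 0, 0],
    [0, 0, 0, 0, 0, 0]
  ]
}}

```text
time: 3.48
position: [0.4459, 0.1498, 0.0732]
eef_rot: [0.788, 0.615, -0.002, 0.001]
ft_force: [-0.1, 0.2, 0.1]
opening: 0.999
grasp_force: 0.0
```

```bash
python3 -c "
from h import *
plan(444.4,149.8,17,n=3)"
```

```text
t 3.48 pos [445.9 149.8  73.2] az -14.0 tilt 0.21 | turn 0 shift mm [-0.2 -1.4 56.2] per 3: [-0.0001 -0.0005  0.0187] f [-0.1  0.2  0.1] open 0.999 g 0.0
```

>>> {"op": "arm_command", "data": {
  "steps": [
    [0, -0.0005, 0.02, 0, 0, 0],
    [0, -0.0005, 0.02, 0, 0, 0],
    [0, -0.0004, 0.016, 0, 0, 0],
    [0, 0, 0, 0, 0, 0]
  ]
}}

```text
time: 3.98
position: [0.4431, 0.153, 0.0184]
eef_rot: [0.787, 0.617, -0.001, -0.0]
ft_force: [0.1, -0.6, -0.1]
opening: 1.001
grasp_force: 0.0
```

>>> {"op": "arm_command", "data": {
  "steps": [
    [0, 0, 0, 0, 0, 0],
    [0, 0, 0, 0, 0, 0],
    [0, 0, 0, 0, 0, 0],
    [0, 0, 0, 0, 0, 0]
  ],
  "gripper": 1
}}

```text
time: 4.47
position: [0.4443, 0.1529, 0.0192]
eef_rot: [0.787, 0.617, 0.0, 0.0]
ft_force: [1.0, -0.0, 0.3]
opening: 0.587
grasp_force: 0.0
```

```bash
python3 -c "
from h import *
plan(444.4,149.8,17,n=3)"
```

```text
t 4.47 pos [444.3 152.9  19.2] az -13.8 tilt 0.03 | turn 0 shift mm [-3.   0.8  2.2] per 3: [-0.001   0.0003  0.0007] f [ 1.  -0.   0.3] open 0.587 g 0.0
```

```bash
python3 - <<'E'
from h import *
plan(444.4,149.8,17)
p,d=grab('scene'); q=proj('scene',[.444,.15,.02])[0].astype(int); print(q)
a=p[q[1]-70:q[1]+70,q[0]-90:q[0]+90]; cv2.imwrite('pics/c2.png',cv2.resize(a,None,fx=4,fy=4,interpolation=cv2.INTER_CUBIC)[...,::-1])
E
```

```text
t 4.47 pos [444.3 152.9  19.2] az -13.8 tilt 0.03 | turn 0 shift mm [-3.   0.8  2.2] per 1: [-0.003   0.0008  0.0022] f [ 1.  -0.   0.3] open 0.587 g 0.0
[190 180]
```

View pics/c2.png

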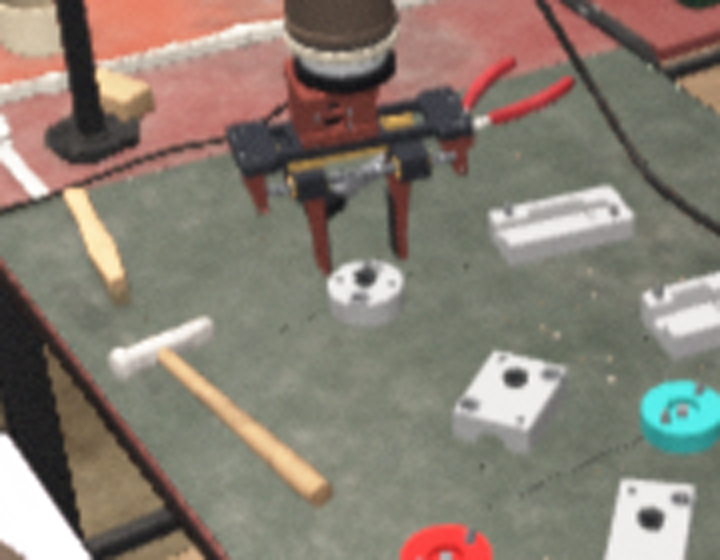

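```bash
python3 - <<'E'
from h import *
p,d=load('scene'); S=cloud('scene',d); q=np.array([190,180])-[90,70]
hsv=cv2.cvtColor(p,cv2.COLOR_RGB2HSV)
for x,y in((325,268),(322,250),(318,225),(403,255),(400,235),(398,215),(365,290),(365,270),(350,270),(380,275)):
    u,v=q[0]+x//4,q[1]+y//4; print((x,y),S[v,u].round(3),p[v,u])
E
```

```text
(325, 268) [0.41  0.147 0.048] [106  62  57]
(322, 250) [0.41  0.151 0.064] [98 51 45]
(318, 225) [0.41  0.154 0.085] [104  53  47]
(403, 255) [0.471 0.137 0.045] [97 52 45]
(400, 235) [0.47  0.132 0.067] [103  56  51]
(398, 215) [0.47  0.136 0.083] [93 45 41]
(365, 290) [0.437 0.137 0.024] [185 185 183]
(365, 270) [0.448 0.156 0.028] [91 91 91]
(350, 270) [0.441 0.17  0.022] [236 235 233]
(380, 275) [0.459 0.151 0.022] [225 222 221]
```

The crop shows the fingertips at about (325,270) and (400,255), ending above the disc at z≈0.045 by depth. That is higher than the reported pose implies. I'll open and measure the tip height properly.

>>> {"op": "arm_command", "data": {
  "steps": [
    [0, 0, 0, 0, 0, 0],
    [0, 0, 0, 0, 0, 0],
    [0, 0, 0, 0, 0, 0],
    [0, 0, 0, 0, 0, 0]
  ],
  "gripper": 0
}}

```text
time: 5.03
position: [0.4442, 0.1528, 0.0189]
eef_rot: [0.787, 0.617, -0.0, -0.0]
ft_force: [0.0, 0.5, -0.2]
opening: 0.954
grasp_force: 0.0
```

```bash
python3 - <<'E'
from h import *
plan(444.4,149.8,17)
p,d=grab('scene'); pt,dt=grab('top'); S=cloud('scene',d); plan(444.4,149.8,17)
hsv=cv2.cvtColor(p,cv2.COLOR_RGB2HSV)
m=((hsv[...,0]<10)|(hsv[...,0]>170))&(hsv[...,1]>90)&(hsv[...,2]<140)&(S[...,1]>.1)&(S[...,1]<.2)&(S[...,0]>.34)&(S[...,0]<.55)&(S[...,2]>.005)
q=S[m]
for z in np.arange(0,.12,.01):
    s=q[(q[:,2]>=z)&(q[:,2]<z+.01)]
    L,R=s[s[:,0]<.444],s[s[:,0]>=.444]
    print(round(z,2),len(L),len(R),*(np.median(a,0).round(3) if len(a) else None for a in(L,R)))
print('lowest z L,R',q[q[:,0]<.444][:,2].min(),q[q[:,0]>.444][:,2].min())
a=p[110:250,100:280]; cv2.imwrite('pics/c3.png',cv2.resize(a,None,fx=4,fy=4,interpolation=cv2.INTER_CUBIC)[...,::-1])
E
```

```text
t 5.03 pos [444.2 152.8  18.9] az -13.8 tilt 0.0 | turn 0 shift mm [-2.8  0.9  1.9] per 1: [-0.0028  0.0009  0.0019] f [ 0.   0.5 -0.2] open 0.954 g 0.0
t 5.12 pos [444.1 152.8  18.9] az -13.8 tilt 0.0 | turn 0 shift mm [-2.8  1.   1.9] per 1: [-0.0028  0.001   0.0019] f [ 0.7 -0.8  0.1] open 0.994 g 0.0
0.0 0 0 None None
0.01 0 0 None None
0.02 0 0 None None
0.03 0 0 None None
0.04 6 4 [0.395 0.153 0.047] [0.484 0.133 0.047]
0.05 9 5 [0.394 0.154 0.056] [0.485 0.132 0.053]
0.06 6 5 [0.394 0.153 0.064] [0.486 0.129 0.066]
0.07 10 5 [0.396 0.153 0.074] [0.488 0.132 0.074]
0.08 10 12 [0.392 0.153 0.084] [0.487 0.13  0.085]
0.09 10 12 [0.393 0.153 0.095] [0.487 0.131 0.094]
0.1 12 12 [0.392 0.153 0.104] [0.487 0.132 0.104]
0.11 3 7 [0.389 0.15  0.111] [0.485 0.128 0.113]
lowest z L,R 0.04221349060445667 0.044462983816343726
```

View pics/c3.png

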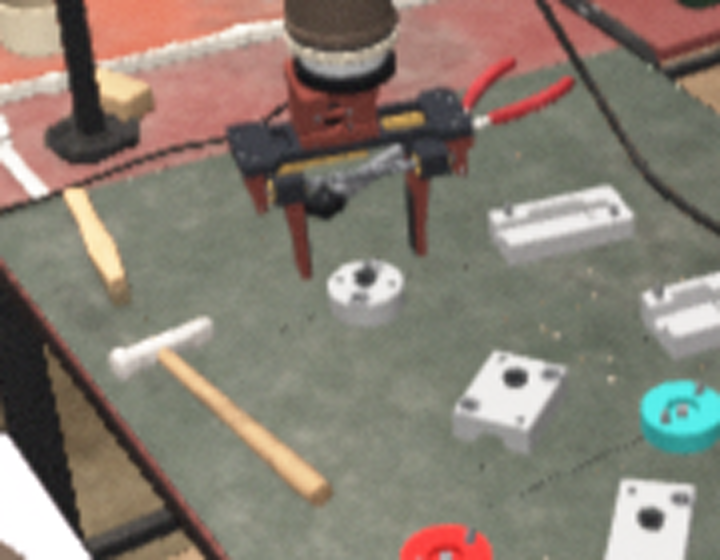

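The fingertips are really at z≈0.041 while the state says TCP z=0.019, so the reported z reads about 36 mm low against the table. X and y agree. I'll go by camera height: descend with care and check again.

>>> {"op": "arm_command", "data": {
  "steps": [
    [-0.0014, 0.0005, 0.015, 0, 0, 0],
    [-0.0014, 0.0005, 0.015, 0, 0, 0],
    [0, 0, 0.003, 0, 0, 0],
    [0, 0, 0, 0, 0, 0]
  ]
}}

```text
time: 5.62
position: [0.4442, 0.1495, -0.0146]
eef_rot: [0.787, 0.617, -0.001, -0.0]
ft_force: [1.2, 0.0, -0.5]
opening: 0.997
grasp_force: 0.0
```

```bash
cat >> h.py <<'E'
def tips(name='scene'):
    "lowest finger pixels -> world, from depth near the reported tcp"
    p,d=grab(name); S=cloud(name,d); o=ctrl.get_obs(); P=o['position']
    hsv=cv2.cvtColor(p,cv2.COLOR_RGB2HSV); D=S-P
    m=((hsv[...,0]<10)|(hsv[...,0]>170))&(hsv[...,1]>80)&(hsv[...,2]<140)&(np.hypot(D[...,0],D[...,1])<.07)&(S[...,2]>.002)&(S[...,2]<P[2]+.13)
    q=S[m]; Y=Ro.from_quat(o['eef_rot']).as_matrix()[:,1]; s=(q-P)@Y
    for a in(q[s<0],q[s>=0]):
        b=a[np.argsort(a[:,2])[:8]] if len(a) else a; print('tip low z',b[:,2].round(3)[:4],'xy',b.mean(0).round(3)[:2])
    return p,d
E
python3 -c "
from h import *
plan(444.4,149.8,-18);tips();plan(444.4,149.8,-18)"
```

```text
t 5.62 pos [444.2 149.5 -14.6] az -13.8 tilt 0.07 | turn 0 shift mm [0.4 0.1 3.4] per 1: [0.0004 0.0001 0.0034] f [ 1.2  0.  -0.5] open 0.997 g 0.0
tip low z [0.011 0.013 0.014 0.014] xy [0.393 0.154]
tip low z [0.005 0.01  0.013 0.016] xy [0.487 0.126]
t 5.67 pos [444.4 149.6 -14.3] az -13.8 tilt 0.03 | turn 0 shift mm [ 0.2 -0.1  3.7] per 1: [ 0.0002 -0.0001  0.0037] f [-1.3 -0.2 -0. ] open 1.003 g 0.0
```

>>> {"op": "arm_command", "data": {
  "steps": [
    [0, 0, 0.003, 0, 0, 0],
    [0, 0, 0, 0, 0, 0],
    [0, 0, 0, 0, 0, 0],
    [0, 0, 0, 0, 0, 0],
    [0, 0, 0, 0, 0, 0],
    [0, 0, 0, 0, 0, 0]
  ],
  "gripper": 1
}}

```text
time: 6.42
position: [0.4446, 0.1499, -0.0169]
eef_rot: [0.787, 0.617, 0.0, -0.0]
ft_force: [-0.9, 0.1, 3.5]
opening: 0.674
grasp_force: 30.0
```

```bash
python3 -c "
from h import *
plan(444.4,149.8,-18)"
```

```text
t 6.42 pos [444.6 149.9 -16.9] az -13.8 tilt 0.02 | turn 0 shift mm [-0.2 -0.1  1.1] per 1: [-0.0002 -0.0001  0.0011] f [-0.9  0.1  3.5] open 0.674 g 30.0
```

>>> {"op": "arm_command", "data": {
  "steps": [
    [0, 0, 0, 0, 0, 0],
    [0, 0, 0, 0, 0, 0],
    [0, 0, 0, 0, 0, 0],
    [0, 0, 0, 0, 0, -10],
    [0, 0, 0, 0, 0, -10],
    [0, 0, 0, 0, 0, -10],
    [0, 0, 0, 0, 0, -10],
    [0, 0, 0, 0, 0, -10],
    [0, 0, 0, 0, 0, -10],
    [0, 0, 0, 0, 0, -10],
    [0, 0, 0, 0, 0, -10],
    [0, 0, 0, 0, 0, -10],
    [0, 0, 0, 0, 0, 0]
  ],
  "gripper": 0
}}

```text
time: 8.05
position: [0.4445, 0.1496, -0.0171]
eef_rot: [0.121, 0.993, 0.0, -0.0]
ft_force: [0.2, -0.7, -0.1]
opening: 1.002
grasp_force: 0.0
```

>>> {"op": "arm_command", "data": {
  "steps": [
    [0, 0, 0, 0, 0, 0],
    [0, 0, 0, 0, 0, 0],
    [0, 0, 0, 0, 0, 0],
    [0, 0, 0, 0, 0, 0],
    [0, 0, 0, 0, 0, 0]
  ],
  "gripper": 1
}}

```text
time: 8.68
position: [0.4444, 0.15, -0.0171]
eef_rot: [0.12, 0.993, 0.0, -0.0]
ft_force: [-0.5, 1.1, 0.1]
opening: 0.676
grasp_force: 30.0
```

```bash
python3 -c "
from h import *
plan(444.4,149.8,-18)"
```

```text
t 8.68 pos [444.4 150.  -17.1] az 76.2 tilt 0.0 | turn 0 shift mm [-0.  -0.2  0.9] per 1: [-0.     -0.0002  0.0009] f [-0.5  1.1  0.1] open 0.676 g 30.0
```

>>> {"op": "arm_command", "data": {
  "steps": [
    [0, 0, 0, 0, 0, 0],
    [0, 0, 0, 0, 0, 0],
    [0, 0, -0.02, 0, 0, 0],
    [0, 0, -0.03, 0, 0, 0],
    [0.04, 0, 0, 0, 0, 0],
    [0.04, 0, 0, 0, 0, 0],
    [0.04, 0, 0, 0, 0, 0],
    [0, 0, 0, 0, 0, 0]
  ],
  "gripper": 0
}}

```text
time: 9.68
position: [0.3256, 0.1785, 0.033]
eef_rot: [0.119, 0.993, -0.0, -0.001]
ft_force: [1.0, -0.1, -0.7]
opening: 1.002
grasp_force: 0.0
```

```bash
python3 - <<'E'
from h import *
pt,d=grab('top'); ps,ds=grab('scene')
for k,(u,v,h) in OBJ.items():
    uv=np.array((u,v))/1.5625
    c,a,wh=measure('top',pt,uv,h); print(k,'top',c.round(1),round(a,1),wh.round(0),end=' ')
    c2,a,wh=measure('scene',ps,proj('scene',[*c/1000,h/2])[0],h); print('scene',c2.round(1),round(a,1),wh.round(0))
plan(444.4,150,-18)
K=384
v,u=240,200
cv2.imwrite('pics/rt.png',cv2.resize(pt[v-16:v+17,u-16:u+17],None,fx=12,fy=12,interpolation=cv2.INTER_CUBIC)[...,::-1])
# hole angle: dark blobs
g=cv2.cvtColor(pt,cv2.COLOR_RGB2GRAY)[v-16:v+17,u-16:u+17]; n,l,s,c=cv2.connectedComponentsWithStats((g<140).astype(np.uint8)); print([(int(x[4]),y.round(1).tolist()) for x,y in zip(s,c)])
E
```

```text
long_base top [626.7 143.6] -11.2 [ 56. 113.] scene [625.2 144.6] -13.7 [ 92. 124.]
wide_base top [647.3 -24.6] -9.8 [62. 80.] scene [646.  -25.1] -11.1 [95. 95.]
round_base top [ 628.2 -216.2] -1.3 [60. 61.] scene [ 627.2 -216. ] 51.0 [60. 88.]
round_top top [444.6 149.8] 89.8 [58. 61.] scene [443.5 148.8] 60.5 [58. 94.]
wide_top top [466.9 -32.4] 35.1 [62. 78.] scene [464.6 -33.3] 35.0 [ 74. 105.]
long_top top [ 459.4 -217.5] 46.7 [ 55. 112.] scene [ 456.7 -218.9] 47.8 [ 56. 136.]
t 9.78 pos [328.5 178.7  33.2] az 76.2 tilt 0.06 | turn 0 shift mm [-119.3   -0.4   51.3] per 1: [-0.1193 -0.0004  0.0513] f [-0.2 -0.   0.7] open 0.998 g 0.0
[(213, [15.7, 15.6]), (864, [16.1, 16.1]), (6, [20.5, 10.0]), (6, [10.8, 21.2])]
```

Top camera and robot frame agree in x and y to within 0.5 mm (disc squeezed at 444.5,150.0, seen at 444.6,149.8). Now I pick up the round top.

>>> {"op": "arm_command", "data": {
  "steps": [
    [-0.04, 0, 0, 0, 0, 0],
    [-0.04, 0, 0, 0, 0, 0],
    [-0.0393, -0.0004, 0, 0, 0, 0],
    [0, 0, 0.025, 0, 0, 0],
    [0, 0, 0.0255, 0, 0, 0],
    [0, 0, 0, 0, 0, 0]
  ]
}}

```text
time: 10.52
position: [0.4435, 0.1484, -0.0191]
eef_rot: [0.121, 0.993, -0.001, -0.001]
ft_force: [-0.5, 0.3, -0.5]
opening: 1.0
grasp_force: 0.0
```

>>> {"op": "arm_command", "data": {
  "steps": [
    [0, 0, 0, 0, 0, 0],
    [0, 0, 0, 0, 0, 0],
    [0, 0, 0, 0, 0, 0],
    [0, 0, 0, 0, 0, 0],
    [0, 0, -0.02, 0, 0, 0],
    [0, 0, -0.025, 0, 0, 0],
    [0, 0, -0.025, 0, 0, 0],
    [0, 0, 0, 0, 0, 9.5],
    [0, 0, 0, 0, 0, 9.5],
    [0, 0, 0, 0, 0, 9.5],
    [0, 0, 0, 0, 0, 9],
    [0, 0, 0, 0, 0, 0]
  ],
  "gripper": 1
}}

```text
time: 12.02
position: [0.4434, 0.1497, 0.0524]
eef_rot: [0.432, 0.902, -0.0, -0.0]
ft_force: [-0.3, -0.3, -1.1]
opening: 0.673
grasp_force: 30.0
```

```bash
python3 - <<'E'
from h import *
plan(628.2,-216.2,52,n=10)
pt,d=load('top')
for k,(u,v,h) in OBJ.items():
    if 'round' in k: continue
    c=sil('top',pt,np.array((u,v))/1.5625); m=np.zeros((384,512),np.uint8); cv2.fillConvexPoly(m,c,1)
    q=np.argwhere(m)[:,::-1]; P=ray('top',q,h/2)[:,:2]; P-=P.mean(0); w,V=np.linalg.eigh(P.T@P); e=V[:,1]; e*=np.sign(e[0])
    print(k,np.degrees(np.arctan2(e[1],e[0])).round(2))
E
```

```text
t 12.03 pos [443.4 149.7  52.4] az 38.8 tilt 0.02 | turn 0 shift mm [-401.   -85.1    0.5] per 10: [-0.0401 -0.0085  0.    ] f [-0.3 -0.3 -1.1] open 0.673 g 30.0
long_base -11.42
wide_base -7.62
wide_top 34.3
long_top 47.52
```

>>> {"op": "arm_command", "data": {
  "steps": [
    [-0.02, -0.0043, 0, 0, 0, 0],
    [-0.04, -0.0085, 0, 0, 0, 0],
    [-0.04, -0.0085, 0, 0, 0, 0],
    [-0.04, -0.0085, 0, 0, 0, 0],
    [-0.04, -0.0085, 0, 0, 0, 0],
    [-0.04, -0.0085, 0, 0, 0, 0],
    [-0.04, -0.0085, 0, 0, 0, 0],
    [-0.04, -0.0085, 0, 0, 0, 0],
    [-0.04, -0.0085, 0, 0, 0, 0],
    [-0.04, -0.0085, 0, 0, 0, 0],
    [-0.02, -0.0042, 0, 0, 0, 0],
    [0, 0, 0.01, 0, 0, 0],
    [0, 0, 0, 0, 0, 0]
  ]
}}

```text
time: 13.65
position: [0.626, -0.2139, 0.0407]
eef_rot: [0.432, 0.902, 0.0, -0.002]
ft_force: [-0.0, 0.9, -2.4]
opening: 0.677
grasp_force: 30.0
```

```bash
python3 - <<'E'
from h import *
plan(628.2,-216.2,2.5)
p,d=tips()
q=proj('scene',[.628,-.216,.04])[0].astype(int); a=p[q[1]-50:q[1]+50,q[0]-65:q[0]+65]
cv2.imwrite('pics/c4.png',cv2.resize(a,None,fx=5,fy=5,interpolation=cv2.INTER_CUBIC)[...,::-1]); plan(628.2,-216.2,2.5)
E
```

```text
t 13.65 pos [ 626.  -213.9   40.7] az 38.8 tilt 0.21 | turn 0 shift mm [-3.3  0.3 38.2] per 1: [-0.0033  0.0003  0.0382] f [-0.   0.9 -2.4] open 0.677 g 30.0
tip low z [0.064 0.065 0.067 0.067] xy [ 0.598 -0.24 ]
tip low z [] xy [nan nan]
t 13.7 pos [ 626.5 -213.7   41.4] az 38.9 tilt 0.16 | turn 0 shift mm [-3.1 -0.2 38.8] per 1: [-0.0031 -0.0002  0.0388] f [ 0.2  0.9 -1.1] open 0.673 g 30.0h.py:51: RuntimeWarning: Mean of empty slice.
  b=a[np.argsort(a[:,2])[:8]] if len(a) else a; print('tip low z',b[:,2].round(3)[:4],'xy',b.mean(0).round(3)[:2])
  ret = um.true_divide(
```

View pics/c4.png

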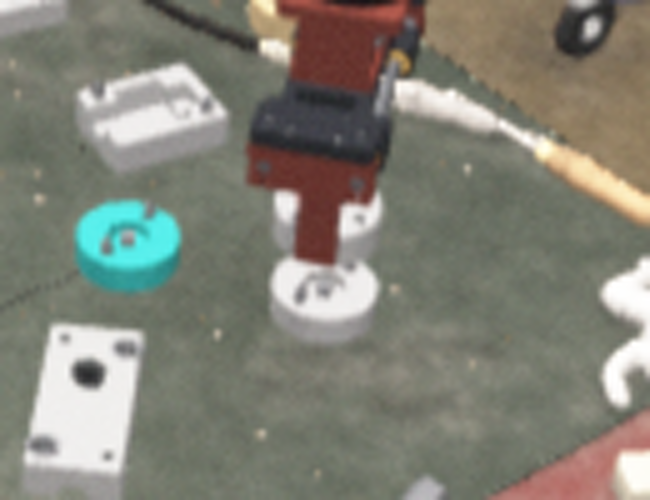

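>>> {"op": "arm_command", "data": {
  "steps": [
    [-0.001, 0, 0.01, 0, 0, 0],
    [0, 0, 0.01, 0, 0, 0],
    [0, 0, 0, 0, 0, 0],
    [0, 0, 0, 0, 0, 0]
  ]
}}

```text
time: 14.2
position: [0.6281, -0.2164, 0.0224]
eef_rot: [0.433, 0.902, -0.0, -0.0]
ft_force: [-0.3, -0.1, -1.2]
opening: 0.671
grasp_force: 30.0
```

```bash
python3 -c "
from h import *
plan(628.2,-216.2,2.5)"
```

```text
t 14.2 pos [ 628.1 -216.4   22.4] az 38.7 tilt 0.0 | turn 0 shift mm [ 0.1  0.2 19.9] per 1: [0.0001 0.0002 0.0199] f [-0.3 -0.1 -1.2] open 0.671 g 30.0
```

>>> {"op": "arm_command", "data": {
  "steps": [
    [0.0008, 0, 0.004, 0, 0, 0],
    [0, 0, 0.004, 0, 0, 0],
    [0, 0, 0.004, 0, 0, 0],
    [0, 0, 0.004, 0, 0, 0],
    [0, 0, 0.003, 0, 0, 0],
    [0, 0, 0, 0, 0, 0]
  ]
}}

```text
time: 14.95
position: [0.6276, -0.2159, 0.0034]
eef_rot: [0.433, 0.901, 0.0, 0.0]
ft_force: [0.5, 0.3, -1.7]
opening: 0.673
grasp_force: 30.0
```

>>> {"op": "arm_command", "data": {
  "steps": [
    [0, 0, 0.001, 0, 0, 0],
    [0, 0, 0, 0, 0, 0]
  ]
}}

```text
time: 15.2
position: [0.6277, -0.2159, 0.0033]
eef_rot: [0.433, 0.901, 0.0, 0.0]
ft_force: [-1.8, 1.4, 5.9]
opening: 0.673
grasp_force: 30.0
```

>>> {"op": "arm_command", "data": {
  "steps": [
    [0, 0, 0, 0, 0, 0],
    [0, 0, 0, 0, 0, 0],
    [0, 0, 0, 0, 0, 0],
    [0, 0, -0.02, 0, 0, 0],
    [0, 0, -0.04, 0, 0, 0],
    [0, 0, 0, 0, 0, 10.6],
    [0, 0, 0, 0, 0, 10.6],
    [0, 0, 0, 0, 0, 10.6],
    [0, 0, 0, 0, 0, 10.6],
    [0, 0, 0, 0, 0, 10.6],
    [0, 0, 0, 0, 0, 10.6],
    [0, 0, 0, 0, 0, 10.6],
    [0, 0, 0, 0, 0, 10.6],
    [0, 0, 0, 0, 0, 10.6],
    [0, 0, 0, 0, 0, 10.6],
    [0, 0, 0, 0, 0, 2.4]
  ],
  "gripper": 0
}}

```text
time: 17.2
position: [0.6282, -0.2155, 0.0636]
eef_rot: [0.984, 0.176, 0.001, 0.0]
ft_force: [-0.0, 0.2, -0.5]
opening: 0.998
grasp_force: 0.0
```

```bash
python3 -c "
from h import *
plan(494.5,-397.7,-18,yaw=-69.7,n=6); print(ctrl.get_obs()['joint_pos'].round(2))"
```

```text
t 17.2 pos [ 628.2 -215.5   63.6] az -69.7 tilt 0.07 | turn -0.01 shift mm [-188.7  124.5   81.4] per 6: [-0.0314  0.0207  0.0136] f [-0.   0.2 -0.5] open 0.998 g 0.0
[-0.15  0.68  0.61  1.65 -0.46  0.96 -0.58]
```

>>> {"op": "arm_command", "data": {
  "steps": [
    [-0.0157, 0.0104, 0, 0, 0, 0],
    [-0.0314, 0.0207, 0, 0, 0, 0],
    [-0.0314, 0.0207, 0, 0, 0, 0],
    [-0.0314, 0.0207, 0, 0, 0, 0],
    [-0.0314, 0.0207, 0, 0, 0, 0],
    [-0.0314, 0.0207, 0.02, 0, 0, 0],
    [-0.0157, 0.0104, 0.02, 0, 0, 0],
    [0, 0, 0, 0, 0, 0],
    [0, 0, 0, 0, 0, 0]
  ]
}}

```text
time: 18.32
position: [0.4945, -0.3977, 0.0232]
eef_rot: [0.984, 0.177, 0.0, -0.0]
ft_force: [-0.3, -0.1, 0.2]
opening: 1.001
grasp_force: 0.0
```

```bash
python3 -c "
from h import *
plan(494.5,-397.7,-18); tips()
pt,d=grab('top')
u,v,h=OBJ['round_base']; c,a,w=measure('top',pt,np.array((u,v))/1.5625,.042); print(c,w)
C=cloud('top',d);z=C[167:188,314:335,2];print(np.percentile(z,[10,50,80]).round(4))
plan(494.5,-397.7,-18)"
```

```text
t 18.32 pos [ 494.5 -397.7   23.2] az -69.6 tilt 0.05 | turn 0 shift mm [-0.   0.  41.2] per 1: [-0.      0.      0.0412] f [-0.3 -0.1  0.2] open 1.001 g 0.0
tip low z [0.047 0.047 0.048 0.052] xy [ 0.467 -0.355]
tip low z [0.007 0.047 0.048 0.049] xy [ 0.502 -0.443]
[ 628.5485513  -216.45091062] [58.3567009  67.21389771]
[0.0005 0.0403 0.043 ]
t 18.43 pos [ 495.4 -397.2   23.3] az -69.6 tilt 0.09 | turn 0 shift mm [-1.1  0.2 41.3] per 1: [-0.0011  0.0002  0.0413] f [-0.4  0.6 -0.4] open 1.002 g 0.0
```

```bash
python3 - <<'E'
from h import *
f=np.load('pics/top.npz') # after-arm; use scene/top with arm present; mask arm by teal colour
for n in('top','scene'):
    p,d=load(n); S=cloud(n,d); hsv=cv2.cvtColor(p,cv2.COLOR_RGB2HSV)
    m=(S[...,2]>.06)&(S[...,0]>.38)&(S[...,0]<.68)&(S[...,1]<-.42)&(S[...,1]>-.62)&(hsv[...,0]>70)&(hsv[...,0]<110)
    q=S[m]; print(n,len(q)); 
    for x in np.arange(.38,.66,.04):
        s=q[(q[:,0]>x)&(q[:,0]<x+.04)]
        if len(s): print(round(x,2),'ymax',np.percentile(s[:,1],98).round(3),'zmax',np.percentile(s[:,2],98).round(3))
E
```

```text
top 275
0.38 ymax -0.51 zmax 0.112
0.42 ymax -0.555 zmax 0.113
0.58 ymax -0.599 zmax 0.083
0.62 ymax -0.545 zmax 0.092
0.66 ymax -0.53 zmax 0.075
scene 917
0.38 ymax -0.514 zmax 0.111
0.42 ymax -0.438 zmax 0.385
0.46 ymax -0.424 zmax 0.404
0.5 ymax -0.424 zmax 0.196
0.54 ymax -0.451 zmax 0.171
```

>>> {"op": "arm_command", "data": {
  "steps": [
    [-0.0005, 0, 0.02, 0, 0, 0],
    [0, 0, 0.02, 0, 0, 0],
    [0, 0, 0, 0, 0, 0]
  ]
}}

```text
time: 18.8
position: [0.4923, -0.3964, -0.0203]
eef_rot: [0.984, 0.177, -0.002, -0.002]
ft_force: [-0.5, 0.1, 0.1]
opening: 1.002
grasp_force: 0.0
```

>>> {"op": "arm_command", "data": {
  "steps": [
    [0, 0, 0, 0, 0, 0],
    [0, 0, 0, 0, 0, 0],
    [0, 0, 0, 0, 0, 0],
    [0, 0, 0, 0, 0, 0],
    [0, 0, 0, 0, 0, 0],
    [0, 0, 0, 0, 0, 0],
    [0, 0, 0, 0, 0, 0]
  ],
  "gripper": 1
}}

```text
time: 19.68
position: [0.4936, -0.398, -0.0175]
eef_rot: [0.984, 0.176, 0.0, 0.0]
ft_force: [-0.1, -0.3, 1.0]
opening: 0.34
grasp_force: 29.6
```

```bash
python3 -c "
from h import *
plan(494.5,-397.7,-18)"
```

```text
t 19.68 pos [ 493.6 -398.   -17.5] az -69.7 tilt 0.01 | turn 0 shift mm [0.9 0.  0.5] per 1: [0.0009 0.     0.0005] f [-0.1 -0.3  1. ] open 0.34 g 29.6
```

```bash
python3 - <<'E'
from h import *
p=load('top')[0]; f=np.load('pics/top.npz')
g=cv2.cvtColor(p,cv2.COLOR_RGB2GRAY).astype(float)
P0={'long_base':((626.7,144,-11.4),(-40.5,17.5),.022),'wide_base':((647.3,-24.6,-9),(-27,21),.024),'round_base':None}
for k in('long_base','wide_base'):
    (x,y,a),pin,h=P0[k]; c,s=np.cos(np.radians(a)),np.sin(np.radians(a)); W=[]
    for sg in(1,-1):
        w=np.array([x+sg*(c*pin[0]-s*pin[1]),y+sg*(s*pin[0]+c*pin[1]),1000*(h+.010)])/1000
        u,v=proj('top',w)[0]; 
        for _ in range(4):
            vv,uu=np.mgrid[int(round(v))-2:int(round(v))+3,int(round(u))-2:int(round(u))+3]
            wt=np.clip(200-g[vv,uu],0,None); u,v=(wt*uu).sum()/wt.sum(),(wt*vv).sum()/wt.sum()
        W.append(ray('top',(u,v),h+.010)[0][:2]*1000)
    d=W[1]-W[0]; print(k,'ctr',(W[0]+W[1])/2,'len',np.hypot(*d).round(1),2*np.hypot(*pin),'yaw',np.degrees(np.arctan2(*d[::-1])-np.arctan2(-pin[1],-pin[0])).round(2))
    u,v,_=OBJ[k]; hull=sil('top',p,np.array((u,v))/1.5625)
    Q=ray('top',hull,h)[:,:2]*1000
    # long hull edges
    E=[(np.linalg.norm(Q[i]-Q[i-1]),np.degrees(np.arctan2(*(Q[i]-Q[i-1])[::-1]))%180) for i in range(len(Q))]
    print([(round(l),round(t,1)) for l,t in E if l>20])
E
```

```text
long_base ctr [625.70747219 142.66440545] len 86.9 88.23831367382311 yaw -11.46
[(31, np.float64(78.3)), (95, np.float64(168.2)), (33, np.float64(79.4)), (43, np.float64(169.2)), (50, np.float64(167.2))]
wide_base ctr [646.06208807 -24.61852305] len 68.2 68.41052550594829 yaw -9.23
[(36, np.float64(80.1)), (21, np.float64(179.6)), (52, np.float64(169.7)), (27, np.float64(83.4)), (21, np.float64(172.0)), (37, np.float64(170.7))]
```

>>> {"op": "arm_command", "data": {
  "steps": [
    [0, 0, -0.02, 0, 0, 0],
    [0, 0, -0.03, 0, 0, 0],
    [0, 0, -0.033, 0, 0, 0],
    [0, 0, 0, 0, 0, 10],
    [0, 0, 0, 0, 0, 10],
    [0, 0, 0, 0, 0, 9.8],
    [0, 0, 0, 0, 0, 0]
  ]
}}

```text
time: 20.55
position: [0.4937, -0.3979, 0.0663]
eef_rot: [0.997, -0.082, 0.0, 0.0]
ft_force: [0.1, 0.6, -1.4]
opening: 0.345
grasp_force: 29.6
```

```bash
python3 -c "
from h import *
plan(588.9,-14.9,60,yaw=80.5,n=10)"
```

```text
t 20.55 pos [ 493.7 -397.9   66.3] az -99.4 tilt 0.03 | turn 0.08 shift mm [  30.6 -393.5    6.1] per 10: [ 0.0031 -0.0393  0.0006] f [ 0.1  0.6 -1.4] open 0.345 g 29.6
```

>>> {"op": "arm_command", "data": {
  "steps": [
    [0.0015, -0.0193, 0, 0, 0, 0],
    [0.0031, -0.0393, 0, 0, 0, 0],
    [0.0031, -0.0393, 0, 0, 0, 0],
    [0.0031, -0.0393, 0, 0, 0, 0],
    [0.0031, -0.0393, 0, 0, 0, 0],
    [0.0031, -0.0393, 0, 0, 0, 0],
    [0.0031, -0.0393, 0, 0, 0, 0],
    [0.0031, -0.0393, 0, 0, 0, 0],
    [0.0031, -0.0393, 0, 0, 0, 0],
    [0.0031, -0.0393, 0, 0, 0, 0],
    [0.0012, -0.0203, 0.01, 0, 0, 0],
    [0, 0, 0.01, 0, 0, 0],
    [0, 0, 0, 0, 0, 0],
    [0, 0, 0, 0, 0, 0]
  ]
}}

```text
time: 22.3
position: [0.5883, -0.0173, 0.0455]
eef_rot: [0.996, -0.084, -0.0, 0.0]
ft_force: [0.2, -1.0, -1.9]
opening: 0.344
grasp_force: 29.6
```

```bash
python3 - <<'E'
from h import *
plan(588.9,-14.9,-3,yaw=80.5)
p,d=tips()
q=proj('scene',[.64,-.02,.04])[0].astype(int); a=p[q[1]-50:q[1]+50,q[0]-65:q[0]+65]
cv2.imwrite('pics/c5.png',cv2.resize(a,None,fx=5,fy=5,interpolation=cv2.INTER_CUBIC)[...,::-1]); plan(588.9,-14.9,-3,yaw=80.5)
E
```

```text
t 22.3 pos [588.3 -17.3  45.5] az -99.7 tilt 0.05 | turn -0.15 shift mm [ 0.2 -2.5 48.5] per 1: [ 0.0002 -0.0025  0.0485] f [ 0.2 -1.  -1.9] open 0.344 g 29.6
tip low z [0.076 0.076 0.081 0.081] xy [0.579 0.003]
tip low z [0.062 0.07  0.071 0.071] xy [ 0.58  -0.038]
t 22.35 pos [588.5 -17.   45.7] az -99.6 tilt 0.04 | turn -0.14 shift mm [ 0.  -2.2 48.7] per 1: [ 0.     -0.0022  0.0487] f [ 0.7 -0.2 -0.8] open 0.343 g 29.6
```

View pics/c5.png

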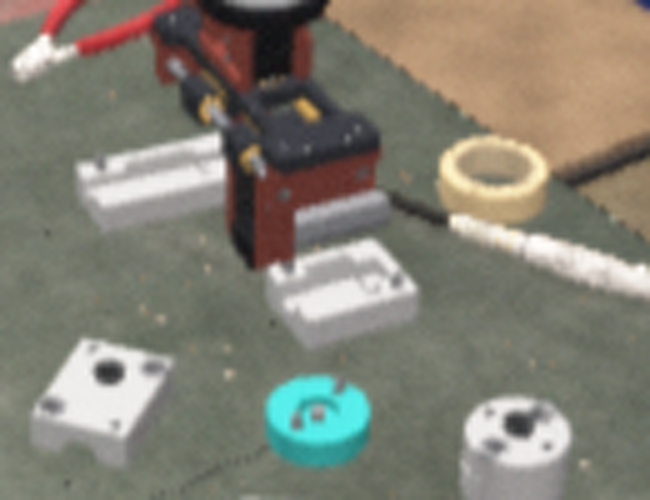

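>>> {"op": "arm_command", "data": {
  "steps": [
    [0, -0.0023, 0.01, 0, 0, 0],
    [0, 0, 0.01, 0, 0, 0],
    [0, 0, 0, 0, 0, 0],
    [0, 0, 0.006, 0, 0, 0],
    [0, 0, 0.006, 0, 0, 0],
    [0, 0, 0.006, 0, 0, 0],
    [0, 0, 0.005, 0, 0, 0],
    [0, 0, 0.004, 0, 0, 0],
    [0, 0, 0, 0, 0, 0]
  ]
}}

```text
time: 23.48
position: [0.5889, -0.0132, -0.0018]
eef_rot: [0.997, -0.083, -0.0, 0.0]
ft_force: [-0.1, 0.2, -1.4]
opening: 0.344
grasp_force: 29.6
```

```bash
python3 -c "
from h import *
plan(588.9,-14.9,-3.5,yaw=80.5)"
```

```text
t 23.48 pos [588.9 -13.2  -1.8] az -99.5 tilt 0.02 | turn -0.01 shift mm [0.3 1.7 1.7] per 1: [0.0003 0.0017 0.0017] f [-0.1  0.2 -1.4] open 0.344 g 29.6
```

>>> {"op": "arm_command", "data": {
  "steps": [
    [0, 0.0015, 0, 0, 0, 0],
    [0, 0, 0.002, 0, 0, 0],
    [0, 0, 0, 0, 0, 0],
    [0, 0, 0, 0, 0, 0]
  ]
}}

```text
time: 23.98
position: [0.5889, -0.0145, -0.0029]
eef_rot: [0.997, -0.083, 0.0, -0.0]
ft_force: [-3.5, -0.3, 6.1]
opening: 0.344
grasp_force: 29.7
```

```bash
python3 -c "
from h import *
plan(588.9,-14.9,-3.5,yaw=80.5)"
```

```text
t 23.98 pos [588.9 -14.5  -2.9] az -99.5 tilt 0.03 | turn -0.01 shift mm [0.1 0.4 0.6] per 1: [0.0001 0.0004 0.0006] f [-3.5 -0.3  6.1] open 0.344 g 29.7
```

>>> {"op": "arm_command", "data": {
  "steps": [
    [0, 0, 0, 0, 0, 0],
    [0, 0, 0, 0, 0, 0],
    [0, 0, 0, 0, 0, 0],
    [0, 0, -0.02, 0, 0, 0],
    [0, 0, -0.04, 0, 0, 0],
    [0, 0, 0, 0, 0, -9],
    [0, 0, 0, 0, 0, -9],
    [0, 0, 0, 0, 0, -9],
    [0, 0, 0, 0, 0, -9],
    [0, 0, 0, 0, 0, -8.2],
    [0, 0, 0, 0, 0, 0]
  ],
  "gripper": 0
}}

```text
time: 25.35
position: [0.5892, -0.0146, 0.0577]
eef_rot: [0.955, 0.298, 0.001, 0.0]
ft_force: [1.2, 1.1, -0.2]
opening: 1.001
grasp_force: 0.0
```

```bash
python3 -c "
from h import *
plan(467,-32.4,-18,yaw=-55.3,n=4)"
```

```text
t 25.35 pos [589.2 -14.6  57.7] az -55.4 tilt 0.08 | turn -0.08 shift mm [-110.7  -55.    75.6] per 4: [-0.0277 -0.0137  0.0189] f [ 1.2  1.1 -0.2] open 1.001 g 0.0
```

>>> {"op": "arm_command", "data": {
  "steps": [
    [-0.0277, -0.0137, 0, 0, 0, 0],
    [-0.0277, -0.0137, 0, 0, 0, 0],
    [-0.0277, -0.0137, 0, 0, 0, 0],
    [-0.0276, -0.0137, 0, 0, 0, 0],
    [0, 0, 0.02, 0, 0, 0],
    [0, 0, 0, 0, 0, 0],
    [0, 0, 0, 0, 0, 0]
  ]
}}

```text
time: 26.22
position: [0.4672, -0.0325, 0.0371]
eef_rot: [0.955, 0.297, 0.0, 0.0]
ft_force: [0.1, -0.7, -0.4]
opening: 0.999
grasp_force: 0.0
```

```bash
python3 -c "
from h import *
plan(467,-32.4,-18,yaw=-55.3,n=2)"
```

```text
t 26.23 pos [467.2 -32.5  37.1] az -55.4 tilt 0.04 | turn -0.09 shift mm [-0.2 -0.2 55.1] per 2: [-0.0001 -0.0001  0.0275] f [ 0.1 -0.7 -0.4] open 0.999 g 0.0
```

>>> {"op": "arm_command", "data": {
  "steps": [
    [0, 0, 0.025, 0, 0, 0],
    [0, 0, 0.025, 0, 0, 0],
    [0, 0, 0.0045, 0, 0, 0],
    [0, 0, 0, 0, 0, 0]
  ]
}}

```text
time: 26.72
position: [0.467, -0.0325, -0.0176]
eef_rot: [0.955, 0.298, 0.0, 0.0]
ft_force: [-0.2, -0.3, 0.2]
opening: 1.0
grasp_force: 0.0
```

>>> {"op": "arm_command", "data": {
  "steps": [
    [0, 0, 0, 0, 0, 0],
    [0, 0, 0, 0, 0, 0],
    [0, 0, 0, 0, 0, 0],
    [0, 0, 0, 0, 0, 0],
    [0, 0, 0, 0, 0, 0]
  ],
  "gripper": 1
}}

```text
time: 27.35
position: [0.4668, -0.0321, -0.0177]
eef_rot: [0.954, 0.298, 0.0, -0.0]
ft_force: [-0.7, 1.2, 6.8]
opening: 0.681
grasp_force: 30.0
```

```bash
python3 -c "
from h import *
plan(467,-32.4,-18,yaw=-55.3,n=2)"
```

```text
t 27.35 pos [466.8 -32.1 -17.7] az -55.3 tilt 0.04 | turn 0.01 shift mm [-0.   0.3  0.3] per 2: [-0.      0.0002  0.0002] f [-0.7  1.2  6.8] open 0.681 g 30.0
```

>>> {"op": "arm_command", "data": {
  "steps": [
    [0, 0, -0.02, 0, 0, 0],
    [0, 0, -0.03, 0, 0, 0],
    [0, 0, -0.033, 0, 0, 0],
    [0, 0, 0, 0, 0, 9],
    [0, 0, 0, 0, 0, 9],
    [0, 0, 0, 0, 0, 9],
    [0, 0, 0, 0, 0, 9],
    [0, 0, 0, 0, 0, 8.1],
    [0, 0, 0, 0, 0, 0],
    [0, 0, 0, 0, 0, 0]
  ]
}}

```text
time: 28.6
position: [0.4663, -0.0322, 0.0648]
eef_rot: [0.997, -0.08, -0.0, 0.0]
ft_force: [0.6, -0.2, -4.3]
opening: 0.68
grasp_force: 30.0
```

```bash
python3 - <<'E'
from h import *
plan(647,-24.6,38,yaw=80.5,n=6)
pt,d=grab('top')
c,a,wh=measure('top',pt,(500/1.5625,0) if 0 else proj('top',[.647,-.0246,.02])[0],.024); print('base now',c,a,wh)
E
```

```text
t 28.6 pos [466.3 -32.2  64.8] az -99.2 tilt 0.03 | turn 0.29 shift mm [177.  -37.3  26.7] per 6: [ 0.0295 -0.0062  0.0044] f [ 0.6 -0.2 -4.3] open 0.68 g 30.0
base now [647.4300709  -24.52011576] -9.712043 [61.08730698 80.51246643]
```

>>> {"op": "arm_command", "data": {
  "steps": [
    [0, 0, 0, 0, 0, 0.3],
    [0.0295, -0.0062, 0, 0, 0, 0],
    [0.0295, -0.0062, 0, 0, 0, 0],
    [0.0295, -0.0062, 0, 0, 0, 0],
    [0.0295, -0.0062, 0, 0, 0, 0],
    [0.0295, -0.0062, 0, 0, 0, 0],
    [0.0296, -0.0063, 0.01, 0, 0, 0],
    [0, 0, 0.017, 0, 0, 0],
    [0, 0, 0, 0, 0, 0],
    [0, 0, 0, 0, 0, 0],
    [0, 0, 0, 0, 0, 0]
  ]
}}

```text
time: 30.02
position: [0.6473, -0.0254, 0.0387]
eef_rot: [0.996, -0.085, 0.0, -0.0]
ft_force: [0.3, 0.9, -3.3]
opening: 0.682
grasp_force: 30.0
```

```bash
python3 - <<'E'
from h import *
plan(647.1,-24.6,6,yaw=80.5)
E
```

```text
t 30.02 pos [647.3 -25.4  38.7] az -99.7 tilt 0.05 | turn -0.2 shift mm [-0.4 -0.7 32.7] per 1: [-0.0004 -0.0007  0.0327] f [ 0.3  0.9 -3.3] open 0.682 g 30.0
```

>>> {"op": "arm_command", "data": {
  "steps": [
    [-0.0004, -0.0006, 0.007, 0, 0, 0],
    [0, 0, 0.007, 0, 0, 0],
    [0, 0, 0.004, 0, 0, 0],
    [0, 0, 0.004, 0, 0, 0],
    [0, 0, 0.004, 0, 0, 0],
    [0, 0, 0.003, 0, 0, 0],
    [0, 0, 0.002, 0, 0, 0],
    [0, 0, 0, 0, 0, 0],
    [0, 0, 0, 0, 0, 0]
  ]
}}

```text
time: 31.15
position: [0.6472, -0.0247, 0.0071]
eef_rot: [0.996, -0.085, 0.0, -0.0]
ft_force: [-0.9, -0.7, -3.2]
opening: 0.683
grasp_force: 30.0
```

```bash
python3 - <<'E'
from h import *
plan(647.1,-24.6,6,yaw=80.5)
E
```

```text
t 31.15 pos [647.2 -24.7   7.1] az -99.7 tilt 0.01 | turn -0.2 shift mm [-0.1 -0.1  1.1] per 1: [-0.0001 -0.0001  0.0011] f [-0.9 -0.7 -3.2] open 0.683 g 30.0
```

>>> {"op": "arm_command", "data": {
  "steps": [
    [0, 0, 0.0012, 0, 0, 0],
    [0, 0, 0, 0, 0, 0]
  ]
}}

```text
time: 31.4
position: [0.6473, -0.0247, 0.0064]
eef_rot: [0.996, -0.085, 0.0, -0.0]
ft_force: [-2.3, 0.8, 4.4]
opening: 0.681
grasp_force: 30.0
```

>>> {"op": "arm_command", "data": {
  "steps": [
    [0, 0, 0, 0, 0, 0],
    [0, 0, 0, 0, 0, 0],
    [0, 0, 0, 0, 0, 0],
    [0, 0, -0.02, 0, 0, 0],
    [0, 0, -0.04, 0, 0, 0],
    [0, 0, 0, 0, 0, -10],
    [0, 0, 0, 0, 0, -10],
    [0, 0, 0, 0, 0, -10],
    [0, 0, 0, 0, 0, 0]
  ],
  "gripper": 0
}}

```text
time: 32.52
position: [0.6476, -0.025, 0.0672]
eef_rot: [0.984, 0.175, 0.001, -0.0]
ft_force: [0.3, 0.2, -0.3]
opening: 1.0
grasp_force: 0.0
```

```bash
python3 - <<'E'
from h import *
pt,d=grab('top'); hsv=cv2.cvtColor(pt,cv2.COLOR_RGB2HSV); h=.014
s=np.zeros((384,512),bool); v,u=212,148; s[v-28:v+28,u-22:u+22]=1
for nm,m in (('grip',s&(hsv[...,2]<50)),('bar',s&(hsv[...,1]<17)&(hsv[...,2]>75))):
    n,l,st,_=cv2.connectedComponentsWithStats(cv2.morphologyEx(m.astype(np.uint8),cv2.MORPH_CLOSE,np.ones((3,3))))
    q=np.argwhere(l==1+st[1:,4].argmax())[:,::-1]; P=ray('top',q,h/2)[:,:2]*1000
    c=P.mean(0); w,V=np.linalg.eigh((P-c).T@(P-c)); e=V[:,1]*np.sign(V[0,1]); print(nm,c.round(1),len(q),np.degrees(np.arctan2(e[1],e[0])).round(2),'len',np.ptp((P-c)@e).round(1))
plan(481,289,-18,yaw=-68.3,n=9)
print(pt[232:234,150:160].tolist()[0])
E
```

```text
grip [480.5 288.9] 99 -7.88 len 34.2
bar [540.2 315.8] 141 21.52 len 99.2
t 32.58 pos [647.6 -24.9  66.9] az -69.9 tilt 0.08 | turn -1.63 shift mm [ -38.8 -353.3   84.9] per 9: [-0.0043 -0.0393  0.0094] f [ 1.2 -0.1 -0.2] open 0.999 g 0.0
[[49, 52, 50], [36, 35, 36], [35, 34, 36], [31, 29, 32], [17, 18, 19], [33, 36, 32], [41, 44, 40], [73, 79, 69], [70, 77, 69], [79, 85, 74]]
```

>>> {"op": "arm_command", "data": {
  "steps": [
    [0, 0, 0, 0, 0, -1.6],
    [-0.0023, -0.0193, 0, 0, 0, 0],
    [-0.0043, -0.0393, 0, 0, 0, 0],
    [-0.0043, -0.0393, 0, 0, 0, 0],
    [-0.0043, -0.0393, 0, 0, 0, 0],
    [-0.0043, -0.0393, 0, 0, 0, 0],
    [-0.0043, -0.0393, 0, 0, 0, 0],
    [-0.0043, -0.0393, 0, 0, 0, 0],
    [-0.0043, -0.0393, 0, 0, 0, 0],
    [-0.0043, -0.0393, 0, 0, 0, 0],
    [-0.0021, -0.02, 0.02, 0, 0, 0],
    [0, 0, 0, 0, 0, 0],
    [0, 0, 0, 0, 0, 0],
    [0, 0, 0, 0, 0, 0]
  ]
}}

```text
time: 34.33
position: [0.4803, 0.2874, 0.046]
eef_rot: [0.982, 0.189, 0.0, 0.0]
ft_force: [-0.5, 0.0, 0.0]
opening: 0.996
grasp_force: 0.0
```

```bash
python3 - <<'E'
from h import *
plan(480.4,290.6,-18,yaw=-68.3,n=2)
p,d=tips(); plan(480.4,290.6,-18,yaw=-68.3,n=2)
E
```

```text
t 34.33 pos [480.3 287.4  46. ] az -68.3 tilt 0.05 | turn 0.04 shift mm [ 1.3 -3.  64. ] per 2: [ 0.0006 -0.0015  0.032 ] f [-0.5  0.   0. ] open 0.996 g 0.0
tip low z [0.065 0.069 0.07  0.075] xy [0.453 0.328]
tip low z [0.072 0.073 0.075 0.075] xy [0.497 0.238]
t 34.38 pos [480.2 287.6  46.1] az -68.2 tilt 0.04 | turn 0.06 shift mm [ 1.2 -2.7 64.1] per 2: [ 0.0006 -0.0014  0.032 ] f [-0.8  0.1  0.7] open 1.001 g 0.0
```

>>> {"op": "arm_command", "data": {
  "steps": [
    [0.001, -0.0027, 0.02, 0, 0, 0],
    [0, 0, 0.02, 0, 0, 0],
    [0, 0, 0.02, 0, 0, 0],
    [0, 0, 0.0035, 0, 0, 0],
    [0, 0, 0, 0, 0, 0],
    [0, 0, 0, 0, 0, 0]
  ]
}}

```text
time: 35.12
position: [0.4796, 0.292, -0.0173]
eef_rot: [0.982, 0.19, 0.0, -0.0]
ft_force: [0.5, -1.0, 0.5]
opening: 1.0
grasp_force: 0.0
```

>>> {"op": "arm_command", "data": {
  "steps": [
    [0, 0, 0, 0, 0, 0],
    [0, 0, 0, 0, 0, 0],
    [0, 0, 0, 0, 0, 0],
    [0, 0, 0, 0, 0, 0],
    [0, 0, 0, 0, 0, 0],
    [0, 0, 0, 0, 0, 0],
    [0, 0, 0, 0, 0, 0]
  ],
  "gripper": 1
}}

```text
time: 36.0
position: [0.4791, 0.2918, -0.0178]
eef_rot: [0.982, 0.19, 0.0, 0.0]
ft_force: [-0.1, -0.1, -0.1]
opening: 0.293
grasp_force: 29.8
```

```bash
python3 - <<'E'
from h import *
plan(480.4,290.6,-18,yaw=-68.3,n=2)
E
```

```text
t 36.0 pos [479.1 291.8 -17.8] az -68.1 tilt 0.01 | turn 0.2 shift mm [0.7 1.6 0.2] per 2: [0.0004 0.0008 0.0001] f [-0.1 -0.1 -0.1] open 0.293 g 29.8
```

>>> {"op": "arm_command", "data": {
  "steps": [
    [0, 0, -0.02, 0, 0, 0],
    [0, 0, -0.03, 0, 0, 0],
    [0, 0, -0.033, 0, 0, 0],
    [0, 0, 0, 0, 0, 9],
    [0, 0, 0, 0, 0, 9],
    [0, 0, 0, 0, 0, 9],
    [0, 0, 0, 0, 0, 6.4],
    [0, 0, 0, 0, 0, 0],
    [0, 0, 0, 0, 0, 0]
  ]
}}

```text
time: 37.12
position: [0.4791, 0.2921, 0.0658]
eef_rot: [0.995, -0.099, 0.0, -0.0]
ft_force: [0.5, 0.1, 0.3]
opening: 0.294
grasp_force: 29.8
```

```bash
python3 - <<'E'
from h import *
plan(551.8,159,40,yaw=-101.5,n=5)
pt,d=grab('top'); p,_=grab('scene')
q=proj('scene',[.52,.29,.08])[0].astype(int); a=p[max(q[1]-50,0):q[1]+50,q[0]-65:q[0]+65]
cv2.imwrite('pics/c6.png',cv2.resize(a,None,fx=5,fy=5,interpolation=cv2.INTER_CUBIC)[...,::-1])
u,v,h=OBJ['long_base']; print(measure('top',pt,np.array((u,v))/1.5625,h))
u,v,h=OBJ['wide_base']; print(measure('top',pt,np.array((u,v))/1.5625,.048))
C=cloud('top',d)[int(v/1.5625)-8:int(v/1.5625)+8,int(u/1.5625)-10:int(u/1.5625)+10,2]; print(np.percentile(C,[5,50,95]).round(3))
E
```

```text
t 37.12 pos [479.1 292.1  65.8] az -101.3 tilt 0.03 | turn 0.15 shift mm [ 97.7 115.9  25.8] per 5: [0.0195 0.0232 0.0052] f [0.5 0.1 0.3] open 0.294 g 29.8
(array([627.09350462, 143.86622042]), np.float32(-11.25008), array([ 56.00056076, 113.58507538]))
(array([647.83174014, -24.61102015]), np.float32(-9.712023), array([61.59693909, 85.123909  ]))
[0.021 0.047 0.053]
```

View pics/c6.png

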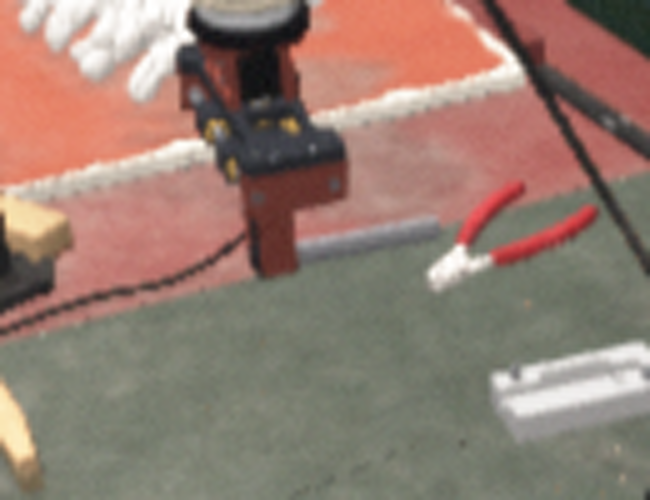

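Core is held level at (250–440, 215–275), clear of the cutters. The stout mould is closed at 48 mm.

>>> {"op": "arm_command", "data": {
  "steps": [
    [0.0195, 0.0232, 0, 0, 0, 0],
    [0.0195, 0.0232, 0, 0, 0, 0],
    [0.0195, 0.0232, 0, 0, 0, 0],
    [0.0195, 0.0232, 0, 0, 0, 0],
    [0.0197, 0.0231, 0, 0, 0, 0.2],
    [0, 0, 0.02, 0, 0, 0],
    [0, 0, 0, 0, 0, 0],
    [0, 0, 0, 0, 0, 0],
    [0, 0, 0, 0, 0, 0]
  ]
}}

```text
time: 38.35
position: [0.5516, 0.1598, 0.0455]
eef_rot: [0.995, -0.101, 0.0, -0.0]
ft_force: [0.3, -0.9, -1.3]
opening: 0.294
grasp_force: 29.8
```

```bash
python3 - <<'E'
from h import *
plan(551.8,159,-3,yaw=-101.5,n=5)
E
```

```text
t 38.35 pos [551.6 159.8  45.5] az -101.6 tilt 0.02 | turn -0.11 shift mm [ 0.3  0.7 48.5] per 5: [0.0001 0.0001 0.0097] f [ 0.3 -0.9 -1.3] open 0.294 g 29.8
```

>>> {"op": "arm_command", "data": {
  "steps": [
    [0.0003, 0.0007, 0.01, 0, 0, 0],
    [0, 0, 0.01, 0, 0, 0],
    [0, 0, 0.007, 0, 0, 0],
    [0, 0, 0.006, 0, 0, 0],
    [0, 0, 0.005, 0, 0, 0],
    [0, 0, 0.005, 0, 0, 0],
    [0, 0, 0.003, 0, 0, 0],
    [0, 0, 0, 0, 0, 0],
    [0, 0, 0, 0, 0, 0],
    [0, 0, 0, 0, 0, 0]
  ]
}}

```text
time: 39.6
position: [0.552, 0.1583, -0.0006]
eef_rot: [0.995, -0.102, 0.0, -0.0]
ft_force: [-0.3, 0.7, -0.6]
opening: 0.291
grasp_force: 29.8
```

```bash
python3 - <<'E'
from h import *
plan(551.8,159,-3,yaw=-101.5,n=5)
E
```

```text
t 39.6 pos [552.  158.3  -0.6] az -101.7 tilt 0.02 | turn -0.19 shift mm [-0.3 -0.7  2.4] per 5: [-0.0001 -0.0001  0.0005] f [-0.3  0.7 -0.6] open 0.291 g 29.8
```

>>> {"op": "arm_command", "data": {
  "steps": [
    [0, -0.0006, 0.001, 0, 0, 0],
    [0, 0, 0.0015, 0, 0, 0],
    [0, 0, 0, 0, 0, 0],
    [0, 0, 0, 0, 0, 0]
  ]
}}

```text
time: 40.1
position: [0.5522, 0.1589, -0.003]
eef_rot: [0.995, -0.102, 0.0, -0.0]
ft_force: [-0.6, 2.2, 3.2]
opening: 0.289
grasp_force: 29.8
```

```bash
python3 - <<'E'
from h import *
plan(551.8,159,-3,yaw=-101.5,n=5)
E
```

```text
t 40.1 pos [552.2 158.9  -3. ] az -101.7 tilt 0.03 | turn -0.19 shift mm [-0.4 -0.  -0. ] per 5: [-0.0001 -0.     -0.    ] f [-0.6  2.2  3.2] open 0.289 g 29.8
```

>>> {"op": "arm_command", "data": {
  "steps": [
    [0, 0, 0, 0, 0, 0],
    [0, 0, 0, 0, 0, 0],
    [0, 0, 0, 0, 0, 0],
    [0, 0, -0.02, 0, 0, 0],
    [0, 0, -0.045, 0, 0, 0],
    [0, 0, 0, 0, 0, -10],
    [0, 0, 0, 0, 0, -10],
    [0, 0, 0, 0, 0, -10],
    [0, 0, 0, 0, 0, -10],
    [0, 0, 0, 0, 0, -10],
    [0, 0, 0, 0, 0, -8.9],
    [0, 0, 0, 0, 0, 0]
  ],
  "gripper": 0
}}

```text
time: 41.6
position: [0.5525, 0.1583, 0.063]
eef_rot: [0.917, 0.4, 0.001, -0.0]
ft_force: [1.1, 0.2, -0.7]
opening: 1.002
grasp_force: 0.0
```

```bash
python3 - <<'E'
from h import *
plan(459.5,-217.4,45,yaw=-42.8,n=10)
E
```

```text
t 41.6 pos [552.5 158.3  63. ] az -42.9 tilt 0.08 | turn -0.1 shift mm [-338.9  187.    17.7] per 10: [-0.0339  0.0187  0.0018] f [ 1.1  0.2 -0.7] open 1.002 g 0.0
```

>>> {"op": "arm_command", "data": {
  "steps": [
    [-0.0169, 0.0094, 0, 0, 0, 0],
    [-0.0339, 0.0187, 0, 0, 0, 0],
    [-0.0339, 0.0187, 0, 0, 0, 0],
    [-0.0339, 0.0187, 0, 0, 0, 0],
    [-0.0339, 0.0187, 0, 0, 0, 0],
    [-0.0339, 0.0187, 0, 0, 0, 0],
    [-0.0339, 0.0187, 0, 0, 0, 0],
    [-0.0339, 0.0187, 0, 0, 0, 0],
    [-0.0339, 0.0187, 0, 0, 0, 0],
    [-0.0339, 0.0187, 0, 0, 0, 0],
    [-0.0169, 0.0093, 0.02, 0, 0, 0],
    [0, 0, 0, 0, 0, 0],
    [0, 0, 0, 0, 0, 0],
    [0, 0, 0, 0, 0, 0]
  ]
}}

```text
time: 43.35
position: [0.4595, -0.2161, 0.0423]
eef_rot: [0.916, 0.401, 0.0, 0.0]
ft_force: [1.1, -0.4, -0.1]
opening: 1.0
grasp_force: 0.0
```

```bash
python3 - <<'E'
from h import *
plan(459.5,-217.4,-18,yaw=-42.8,n=2)
E
```

```text
t 43.35 pos [ 459.5 -216.1   42.3] az -42.7 tilt 0.04 | turn 0.07 shift mm [-1.   0.8 60.3] per 2: [-0.0005  0.0004  0.0301] f [ 1.1 -0.4 -0.1] open 1.0 g 0.0
```

>>> {"op": "arm_command", "data": {
  "steps": [
    [-0.001, 0.0008, 0.02, 0, 0, 0],
    [0, 0, 0.02, 0, 0, 0],
    [0, 0, 0.02, 0, 0, 0],
    [0, 0, 0, 0, 0, 0],
    [0, 0, 0, 0, 0, 0]
  ]
}}

```text
time: 43.98
position: [0.4595, -0.2181, -0.0175]
eef_rot: [0.916, 0.401, 0.0, 0.0]
ft_force: [-0.5, -0.3, -1.0]
opening: 0.999
grasp_force: 0.0
```

>>> {"op": "arm_command", "data": {
  "steps": [
    [0, 0, 0, 0, 0, 0],
    [0, 0, 0, 0, 0, 0],
    [0, 0, 0, 0, 0, 0],
    [0, 0, 0, 0, 0, 0],
    [0, 0, 0, 0, 0, 0],
    [0, 0, 0, 0, 0, 0]
  ],
  "gripper": 1
}}

```text
time: 44.72
position: [0.4589, -0.2183, -0.0182]
eef_rot: [0.916, 0.4, 0.0, -0.0]
ft_force: [-0.9, 1.0, 3.8]
opening: 0.586
grasp_force: 30.0
```

```bash
python3 - <<'E'
from h import *
plan(459.5,-217.4,-18,yaw=-42.8,n=2)
E
```

```text
t 44.73 pos [ 458.9 -218.3  -18.2] az -42.8 tilt 0.01 | turn 0.0 shift mm [ 1.1 -0.1 -0.2] per 2: [ 0.0005 -0.0001 -0.0001] f [-0.9  1.   3.8] open 0.586 g 30.0
```

>>> {"op": "arm_command", "data": {
  "steps": [
    [0, 0, -0.02, 0, 0, 0],
    [0, 0, -0.035, 0, 0, 0],
    [0, 0, -0.035, 0, 0, 0],
    [0, 0, 0, 0, 0, 10],
    [0, 0, 0, 0, 0, 10],
    [0, 0, 0, 0, 0, 10],
    [0, 0, 0, 0, 0, 10],
    [0, 0, 0, 0, 0, 10],
    [0, 0, 0, 0, 0, 8.7],
    [0, 0, 0, 0, 0, 0],
    [0, 0, 0, 0, 0, 0]
  ]
}}

```text
time: 46.1
position: [0.4586, -0.2181, 0.0715]
eef_rot: [0.995, -0.098, -0.0, -0.0]
ft_force: [0.4, 0.4, -2.8]
opening: 0.592
grasp_force: 30.0
```

```bash
python3 - <<'E'
from h import *
plan(626.6,143.8,40,yaw=-101.5,n=11)
pt,d=grab('top'); u,v,h=OBJ['long_base']; print(measure('top',pt,np.array((u,v))/1.5625,h))
cv2.imwrite('pics/c7.png',cv2.resize(pt[150:230,150:300],None,fx=5,fy=5,interpolation=cv2.INTER_CUBIC)[...,::-1])
E
```

```text
t 46.1 pos [ 458.6 -218.1   71.5] az -101.3 tilt 0.04 | turn 0.2 shift mm [  92.4 -388.2   31.4] per 11: [ 0.0084 -0.0353  0.0029] f [ 0.4  0.4 -2.8] open 0.592 g 30.0
(array([626.19892123, 143.73091776]), np.float32(-11.197652), array([ 56.3335228 , 116.22673035]))
```

View pics/c7.png

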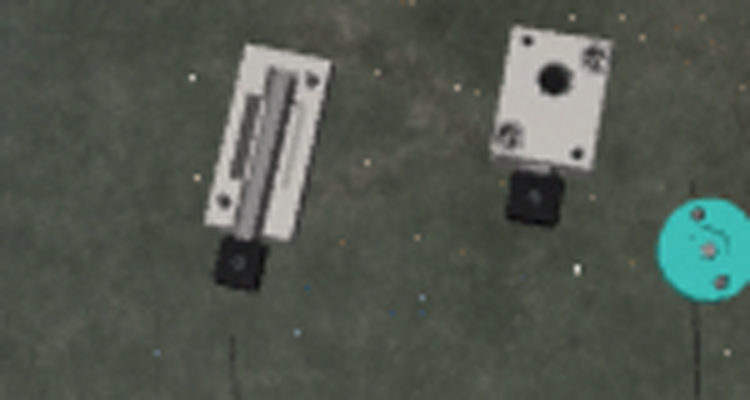

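Slim core lies fully in the groove (crop (270,70)–(240,240)), with its grip at (240,262). The stout mould is closed with its grip sticking out at (535,198). Now the long top goes over.

>>> {"op": "arm_command", "data": {
  "steps": [
    [0, 0, 0, 0, 0, 0.2],
    [0.0042, -0.0176, 0, 0, 0, 0],
    [0.0083, -0.0353, 0, 0, 0, 0],
    [0.0083, -0.0353, 0, 0, 0, 0],
    [0.0083, -0.0353, 0, 0, 0, 0],
    [0.0083, -0.0353, 0, 0, 0, 0],
    [0.0083, -0.0353, 0, 0, 0, 0],
    [0.0083, -0.0353, 0, 0, 0, 0],
    [0.0083, -0.0353, 0, 0, 0, 0],
    [0.0083, -0.0353, 0, 0, 0, 0],
    [0.0083, -0.0353, 0, 0, 0, 0],
    [0.0083, -0.0353, 0, 0, 0, 0],
    [0.0041, -0.0176, 0.015, 0, 0, 0],
    [0, 0, 0.015, 0, 0, 0],
    [0, 0, 0, 0, 0, 0],
    [0, 0, 0, 0, 0, 0],
    [0, 0, 0, 0, 0, 0]
  ]
}}

```text
time: 48.28
position: [0.6273, 0.1422, 0.0424]
eef_rot: [0.995, -0.103, 0.0, -0.0]
ft_force: [0.4, 1.0, -3.8]
opening: 0.587
grasp_force: 30.0
```

```bash
python3 - <<'E'
from h import *
plan(626.5,143.8,4,yaw=-101.5)
E
```

```text
t 48.27 pos [627.3 142.2  42.4] az -101.8 tilt 0.05 | turn -0.29 shift mm [-1.1 -1.4 38.4] per 1: [-0.0011 -0.0014  0.0384] f [ 0.4  1.  -3.8] open 0.587 g 30.0
```

>>> {"op": "arm_command", "data": {
  "steps": [
    [-0.002, -0.001, 0.01, 0, 0, -0.2],
    [0, 0, 0.008, 0, 0, 0],
    [0, 0, 0, 0, 0, 0],
    [0, 0, 0, 0, 0, 0],
    [0, 0, 0, 0, 0, 0]
  ]
}}

```text
time: 48.9
position: [0.6255, 0.1446, 0.024]
eef_rot: [0.995, -0.1, 0.0, -0.0]
ft_force: [-0.8, -0.3, -2.2]
opening: 0.59
grasp_force: 30.0
```

```bash
python3 - <<'E'
from h import *
plan(626.5,143.8,4,yaw=-101.5)
E
```

```text
t 48.9 pos [625.5 144.6  24. ] az -101.5 tilt 0.02 | turn 0.0 shift mm [ 1.2  0.6 20. ] per 1: [0.0012 0.0006 0.02  ] f [-0.8 -0.3 -2.2] open 0.59 g 30.0
```

Residual is x ≈ 0.1, y ≈ 0.6 mm. Lowering.

>>> {"op": "arm_command", "data": {
  "steps": [
    [0, 0.0005, 0.004, 0, 0, 0],
    [0, 0, 0.004, 0, 0, 0],
    [0, 0, 0.004, 0, 0, 0],
    [0, 0, 0.004, 0, 0, 0],
    [0, 0, 0.003, 0, 0, 0],
    [0, 0, 0.001, 0, 0, 0],
    [0, 0, 0, 0, 0, 0],
    [0, 0, 0, 0, 0, 0]
  ]
}}

```text
time: 49.9
position: [0.6251, 0.1439, 0.0039]
eef_rot: [0.995, -0.1, 0.0, 0.0]
ft_force: [-1.8, -2.0, 0.7]
opening: 0.589
grasp_force: 30.0
```

>>> {"op": "arm_command", "data": {
  "steps": [
    [0, 0, 0, 0, 0, 0],
    [0, 0, 0, 0, 0, 0],
    [0, 0, 0, 0, 0, 0],
    [0, 0, -0.02, 0, 0, 0],
    [0, 0, -0.04, 0, 0, 0],
    [-0.03, 0, -0.02, 0, 0, 0],
    [-0.04, 0, -0.02, 0, 0, 0],
    [-0.04, 0, 0, 0, 0, 0],
    [-0.04, 0, 0, 0, 0, 0],
    [0, 0, 0, 0, 0, 0],
    [0, 0, 0, 0, 0, 0]
  ],
  "gripper": 0
}}

```text
time: 51.28
position: [0.4793, 0.1745, 0.1049]
eef_rot: [0.995, -0.1, 0.001, -0.001]
ft_force: [-0.1, -0.1, 0.3]
opening: 0.995
grasp_force: 0.0
```

```bash
python3 - <<'E'
from h import *
pt,d=grab('top'); ps,_=grab('scene'); C=cloud('top',d)
for k,t in(('long_base',.044),('wide_base',.048),('round_base',.042)):
    u,v,_=OBJ[k]; c,a,w=measure('top',pt,np.array((u,v))/1.5625,t); q=proj('top',[*c/1000,t])[0].astype(int)
    z=C[q[1]-8:q[1]+9,q[0]-8:q[0]+9,2]; print(k,c.round(1),round(float(a),1),w.round(0),'z med',np.median(z).round(4))
a=ps[110:260,180:370]; cv2.imwrite('pics/c8.png',cv2.resize(a,None,fx=4,fy=4,interpolation=cv2.INTER_CUBIC)[...,::-1])
E
```

```text
long_base [627.3 143.8] -11.6 [ 60. 121.] z med 0.0434
wide_base [648.  -24.4] -9.3 [62. 85.] z med 0.0476
round_base [ 628.4 -216.4] -0.2 [62. 63.] z med 0.0412
```

View pics/c8.png

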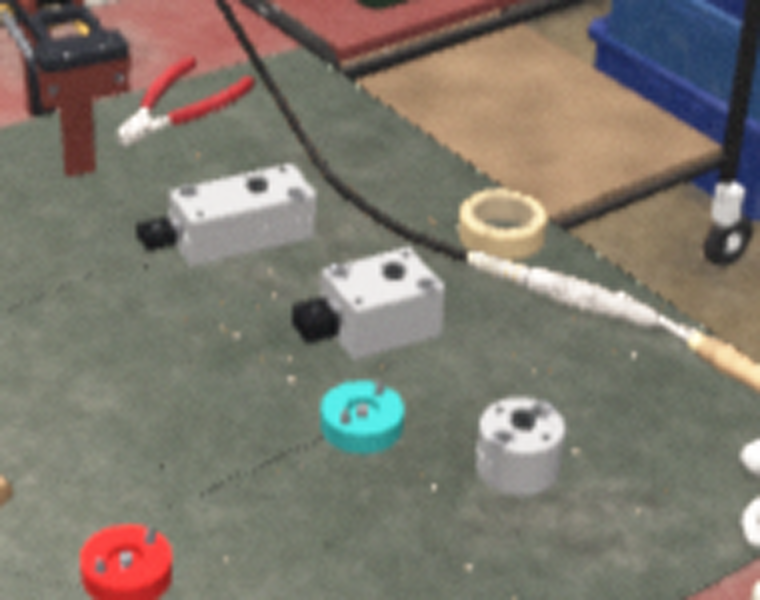

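All three moulds sit closed and flush: long at (240,215), stout at (385,300), round at (520,445). The grips stick out at (155,232) and (318,318), and the cutters and tape haven't moved.

```bash
python3 -c "
from h import *
print(ctrl.close_job())"
```

```text
the job is handed in; nothing more can be done
None
```

I handed the job in at about 51 s of robot time: by the last camera check, both cores lie in their grooves, all three moulds are closed flush on their guide pins, and the cutters and tape were left alone. The hand-in gave no verdict.

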